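# Check the board jigs and tag the ones that bind

### The job

First run the sliding jaw or swing arm of every jig on the bench from its home on the right to the left as far as it will go, and leave them all there. Then hang an out-of-service plate by its eye on the peg of each jig whose jaw or arm stopped short of its full travel, leaving that part where it stopped, and bring every sound jaw and arm fully home again with its peg left bare. Do not disturb the phone, the tin or the solder reel.

Things in the scene. Friction and masses are not known exactly. Their poses are not given: they have to be found in the camera images.
- jig_1: Heavy (4 kg) board-holding jig standing loose on the bench, slide type; may be absent. Steel base 235 x 112 x 10 mm. Origin on the bench 5 mm in front of the base's centre; x to the rear, y left, z up. Upright black knob moves its part: 18 mm round, from z 32 to z 80 mm, at x -70, y -30 + travel (mm) on the jaw's carriage. End blocks 34 mm high.
- part_1 (a joint): Travel (m) of jig_1's sliding jaw: 0 home at the right-hand (-y) end block, grows to +y of the jig; a sound jaw runs 0.060, to the left-hand end block; one that binds stops dead well short, two thirds of that at most. Stays where left; moves with about 2 N at the knob. Starts near home.
- peg_1 (a point): Middle of jig_1's bare tag peg: jig frame x 62, y 0, z 159.5 mm; axes as the jig. The peg is 8 mm round and runs from a post (16 x 24 mm, 195 mm high, at x 108) forward and rising: axis from x 104, z 149 to its free tip at x 20, z 170 mm (12 mm ball).
- jig_2: Heavy (4 kg) board-holding jig standing loose on the bench, swing-arm type; may be absent. Steel base 235 x 112 x 10 mm. Origin on the bench 5 mm in front of the base's centre; x to the rear, y left, z up. Upright black knob moves its part: 18 mm round, from z 32 to z 80 mm, at x = -75 cos(a), y = 75 sin(a) mm, a = joint - 0.60 rad, on the arm's end.
- part_2 (a joint): Angle (rad) of jig_2's swing arm about the upright pivot at the jig's origin: 0 home at the right-hand (-y) stop pin, grows as the knob swings to +y; a sound arm runs 1.20, to the left-hand pin; one that binds stops dead well short, two thirds of that at most. Stays where left; moves with about 2 N at the knob. Starts near home.
- peg_2 (a point): Middle of jig_2's bare tag peg: jig frame x 62, y 0, z 159.5 mm; axes as the jig. The peg is 8 mm round and runs from a post (16 x 24 mm, 195 mm high, at x 108) forward and rising: axis from x 104, z 149 to its free tip at x 20, z 170 mm (12 mm ball).
- jig_3: Heavy (4 kg) board-holding jig standing loose on the bench, slide type; may be absent. Steel base 235 x 112 x 10 mm. Origin on the bench 5 mm in front of the base's centre; x to the rear, y left, z up. Upright black knob moves its part: 18 mm round, from z 32 to z 80 mm, at x -70, y -30 + travel (mm) on the jaw's carriage. End blocks 34 mm high.
- part_3 (a joint): Travel (m) of jig_3's sliding jaw: 0 home at the right-hand (-y) end block, grows to +y of the jig; a sound jaw runs 0.060, to the left-hand end block; one that binds stops dead well short, two thirds of that at most. Stays where left; moves with about 2 N at the knob. Starts near home.
- peg_3 (a point): Middle of jig_3's bare tag peg: jig frame x 62, y 0, z 159.5 mm; axes as the jig. The peg is 8 mm round and runs from a post (16 x 24 mm, 195 mm high, at x 108) forward and rising: axis from x 104, z 149 to its free tip at x 20, z 170 mm (12 mm ball).
- jig_4: Heavy (4 kg) board-holding jig standing loose on the bench, swing-arm type; may be absent. Steel base 235 x 112 x 10 mm. Origin on the bench 5 mm in front of the base's centre; x to the rear, y left, z up. Upright black knob moves its part: 18 mm round, from z 32 to z 80 mm, at x = -75 cos(a), y = 75 sin(a) mm, a = joint - 0.60 rad, on the arm's end.
- part_4 (a joint): Angle (rad) of jig_4's swing arm about the upright pivot at the jig's origin: 0 home at the right-hand (-y) stop pin, grows as the knob swings to +y; a sound arm runs 1.20, to the left-hand pin; one that binds stops dead well short, two thirds of that at most. Stays where left; moves with about 2 N at the knob. Starts near home.
- peg_4 (a point): Middle of jig_4's bare tag peg: jig frame x 62, y 0, z 159.5 mm; axes as the jig. The peg is 8 mm round and runs from a post (16 x 24 mm, 195 mm high, at x 108) forward and rising: axis from x 104, z 149 to its free tip at x 20, z 170 mm (12 mm ball).
- jig_5: Heavy (4 kg) board-holding jig standing loose on the bench, slide type; may be absent. Steel base 235 x 112 x 10 mm. Origin on the bench 5 mm in front of the base's centre; x to the rear, y left, z up. Upright black knob moves its part: 18 mm round, from z 32 to z 80 mm, at x -70, y -30 + travel (mm) on the jaw's carriage. End blocks 34 mm high.
- part_5 (a joint): Travel (m) of jig_5's sliding jaw: 0 home at the right-hand (-y) end block, grows to +y of the jig; a sound jaw runs 0.060, to the left-hand end block; one that binds stops dead well short, two thirds of that at most. Stays where left; moves with about 2 N at the knob. Starts near home.
- peg_5 (a point): Middle of jig_5's bare tag peg: jig frame x 62, y 0, z 159.5 mm; axes as the jig. The peg is 8 mm round and runs from a post (16 x 24 mm, 195 mm high, at x 108) forward and rising: axis from x 104, z 149 to its free tip at x 20, z 170 mm (12 mm ball).
- tag_1: Loose out-of-service plate standing on the bench, 220 g: steel foot 60 (x) x 70 (y) x 10 mm, upright white plate 6 mm thick in x, 70 mm wide in y, up to z 100 mm, above it a grip tab 34 mm wide in y, 6 mm thick, up to z 130 mm. Origin: centre of the foot's underside, z up. Same front and back.
- eye_1 (a point): Centre of the 28 mm round eye through the plate (along the tag's x), 65 mm above the foot's underside.
- tag_2: Loose out-of-service plate standing on the bench, 220 g: steel foot 60 (x) x 70 (y) x 10 mm, upright white plate 6 mm thick in x, 70 mm wide in y, up to z 100 mm, above it a grip tab 34 mm wide in y, 6 mm thick, up to z 130 mm. Origin: centre of the foot's underside, z up. Same front and back.
- eye_2 (a point): Centre of the 28 mm round eye through the plate (along the tag's x), 65 mm above the foot's underside.
- tag_3: Loose out-of-service plate standing on the bench, 220 g: steel foot 60 (x) x 70 (y) x 10 mm, upright white plate 6 mm thick in x, 70 mm wide in y, up to z 100 mm, above it a grip tab 34 mm wide in y, 6 mm thick, up to z 130 mm. Origin: centre of the foot's underside, z up. Same front and back.
- eye_3 (a point): Centre of the 28 mm round eye through the plate (along the tag's x), 65 mm above the foot's underside.
- phone: Bystander: phone lying flat, 75 x 150 x 9 mm, origin centre of underside.
- tin: Bystander: metal tin lying flat, 75 x 105 x 22 mm, origin centre of underside.
- reel: Bystander: solder reel lying flat, 64 mm round, 31 mm high, origin centre of underside.
Not all that is in view belongs to the job. Leave any red or turquoise look-alike of the tag_1 alone.

How it is judged:
By the outcome, as a careful person would: the job done as asked, in the order asked, and still so for the second after the job is handed in, with the robot touching nothing.
Of jig_1, jig_2, jig_3, jig_4, jig_5 only 4 to 5 are there at a start; the rules pass over those that are not, and their reading is None.
At some moment in a run one of tag_1, tag_2, tag_3 may be knocked a few centimetres aside while the robot is not near it.
It also fails if it takes over 210 s, if anything falls off the work surface, if the arm or the gripper's body presses on something with over 40 N, if the wrist force passes 120 N, or if a joint passes its speed limit or range.

### The arm

A 6-joint arm with a two-finger parallel gripper is mounted at the origin on the work surface. World frame = base frame: x ahead of the robot, y to its left, z up, the work surface at z = 0. Lengths are in m, angles in degrees, forces in N, time in s.
With the tool pointing down it reaches from about 0.375 to 0.9 m from the base axis. Payload 3.1 kg.
Tool frame: the origin (TCP) lies midway between the tips of the shut fingers; the grasp point (between the pads) lies 19 mm behind it (grasp_offset is the distance from the TCP to the grasp point, in m); z points along the fingers, y is the line along which they close (so a half turn about z gives the same grasp; the last joint's range is limited). The gripper opens to 85 mm and grips with 20 to 120 N. Pads are 22 mm wide; open, the fingers measure 114 mm over their backs; the gripper's body (76 mm by 85 mm) begins 54 mm behind the grasp point. The pads swing forward as they close: fully open they stand 13 mm farther back than shut.
Start: joints at [65.632, 30.224, 82.088, -0, 67.689, -10.227], TCP at [0.153, 0.606, 0.231] pointing down, gripper open.
Joint ranges: [-176.69, 176.69], [-43.24, 126.21], [12.49, 139.97], [-82, 262], [0, 151.66], [-163.58, 163.58]. Speed limits (degrees/s): [159.86, 159.86, 180, 180, 180, 180].

### API

Orientations are given as a 3x3 rotation matrix whose columns are the frame's x, y, z axes.
In Python, from plant import get_state, capture, sign_off, grasp_offset gives the robot as it stands.
- The arm moves only by the tool drive_tool, never from a script. Its argument "motion" is a list of rows, each a list of 3 entries, a list of its own where there are three numbers: the shift along the world's x, y, z as a fraction of full scale, then the turn about the world's z as a fraction of full scale, then the opening, from -1 (shut) to 1 (fully open). In form: [[[dx, dy, dz], yaw, fingers], ...]. A call has 1 to 10 rows; each row is the pose to reach, as a shift and turn from the pose commanded when the call began; what a row does not reach only later rows make up. Full scale, the value 1, is 400 mm for a shift and 0.5 rad for a turn. A row lasts 1/8 s, in which the tool goes at most 62.5 mm and 10.7 degrees, less where a joint would pass 70% of its speed; a pose out of reach is approached as far as the arm can. A call with a number of a shift or a turn outside -1 to 1 is refused whole. A call with a gripper value outside its range is refused whole. The fingers move at their own pace and stop on an object; the grip force is fixed at half the most. Time passes only in rows, so rows that repeat a pose let the fingers close. It gives the time, the measured TCP pose, the force, the opening and the grip force at its end, in the units of the state.
- get_state(): the state, without advancing time (a new reading comes with each control period).
- capture(name): name is "side" or "top" or "wrist"; returns a dict with "img" (400x640x3 uint8, red, green, blue), "depth" (400x640 float32, m along the optical axis (not along the pixel's ray), 0 where there is no reading), "fx", "fy", "cx", "cy" (pixels), "dist" ([k1, k2, p1, p2, k3] as OpenCV has them; the pictures are not rectified), "origin" and "rotation" of the camera in the world. Camera axes: x right, y up, looking along -z (the intrinsics and any distortion apply to the point x, -y, -z); pixel columns grow to the right and rows downward; lengths in m; the calibration is good to about 2 mm. A picture is of the moment at which its call begins.
- sign_off(): hands the job in; it is judged then, once.
The state is a dict: "time": time; "joint_pos": joint angles; "qvel": joint speeds; "joint_torque": joint torques, N m; "ee_pos": TCP position; "orientation": TCP orientation; "contact_force": force on the tool from outside, world axes, zero at the start; "wrist_torque": the same for the moment, N m; "width": opening from 0.0 (shut) to 1.0 (fully open); "gripper_force": force on a finger pad.
Only numpy, scipy, OpenCV 4.12 (cv2) and the standard library are available. Lean on these libraries where they do the work, as an engineer would, in place of code of your own. Each camera call takes 0.05 s, during which the arm holds its last target. There are 200 camera calls.

## Working session

There is one attempt and no reset: what is moved stays moved. The work goes in short steps, Python scripts to look and compute and a tool call to move; the robot and the scene stay as the last step left them, time stands still between calls to the robot, and variables do not carry over. Pictures are saved under pics/ and viewed, at most 14 in all, crops included, and the job is handed in when it is done.

Besides the shell and the picture viewer there is one more tool, called after ">>>" as name(argument=value, ...), one argument or row to a line, values as JSON. drive_tool: Moves the arm, as the interface text tells. Its arguments: {"type":"object","properties":{"motion":{"type":"array"}},"required":["motion"]}

```bash
mkdir -p pics; ls
cat > h.py <<'E'
import numpy as np, cv2
from plant import get_state, capture, sign_off, grasp_offset
def save(c,n): cv2.imwrite(f'pics/{n}.png',c['img'][:,:,::-1])
def K(c): return np.array([[c['fx'],0,c['cx']],[0,c['fy'],c['cy']],[0,0,1.]])
def rays(c,uv):
    p=cv2.undistortPoints(np.array(uv,float).reshape(-1,1,2),K(c),np.array(c['dist'],float)).reshape(-1,2)
    d=np.c_[p[:,0],-p[:,1],-np.ones(len(p))]
    return d@np.array(c['rotation']).T
def plane(c,uv,z):
    d=rays(c,uv);o=np.array(c['origin']);return o+d*((z-o[2])/d[:,2])[:,None]
def pts(c,uv):
    uv=np.array(uv).reshape(-1,2);dep=c['depth'][uv[:,1],uv[:,0]]
    return np.array(c['origin'])+rays(c,uv)*dep[:,None]
def cloud(c):
    v,u=np.mgrid[0:400,0:640];return pts(c,np.c_[u.ravel(),v.ravel()]).reshape(400,640,3)
def proj(c,P):
    q=(np.array(P,float).reshape(-1,3)-np.array(c['origin']))@np.array(c['rotation'])
    q=q*[1,-1,-1]
    return cv2.projectPoints(q,np.zeros(3),np.zeros(3),K(c),np.array(c['dist'],float))[0].reshape(-1,2)
E
python3 - <<'E'
from h import *
print(get_state(),grasp_offset)
for n in('top','side'):
    c=capture(n);save(c,n+'0');print(n,c['origin'],np.round(c['rotation'],3),c['fx'],c['dist'])
E
```

```text
pics
{'time': 0.0, 'joint_pos': array([ 6.56347830e+01,  3.02775358e+01,  8.21557110e+01, -6.74463414e-04,
        6.76895008e+01, -1.02250160e+01]), 'qvel': array([ 0.07847278, -0.00105066, -0.05556419, -0.08441849,  0.0749445 ,
       -0.04370748]), 'joint_torque': array([-3.76564203e-04, -4.42349482e+01, -1.78023219e+01, -1.46073858e-04,
        8.37422413e-03, -6.28743138e-06]), 'ee_pos': array([0.15233786, 0.60541908, 0.2303527 ]), 'orientation': array([[-9.69701780e-01,  2.44290185e-01, -8.73908571e-04],
       [ 2.44291469e-01,  9.69699877e-01, -1.95603135e-03],
       [ 3.69589775e-04, -2.11025549e-03, -9.99997705e-01]]), 'contact_force': array([-0.3545996 , -0.13764428,  0.05174802]), 'wrist_torque': array([-0.00671998,  0.02638217, -0.01822515]), 'gripper_force': 0.0, 'width': 0.9983396668104121} 0.0187
top [ 0.39214022 -0.02169992  1.502767  ] [[ 0.014  0.993 -0.12 ]
 [-1.     0.013 -0.008]
 [-0.007  0.12   0.993]] 469.958819427912 [-0.06694512  0.          0.          0.          0.        ]
side [ 0.05629625 -1.1065255   1.36989392] [[ 0.895  0.327 -0.304]
 [-0.446  0.634 -0.631]
 [-0.014  0.7    0.714]] 505.5455472075325 [-0.03930984  0.          0.          0.          0.        ]
```

View pics/top0.png

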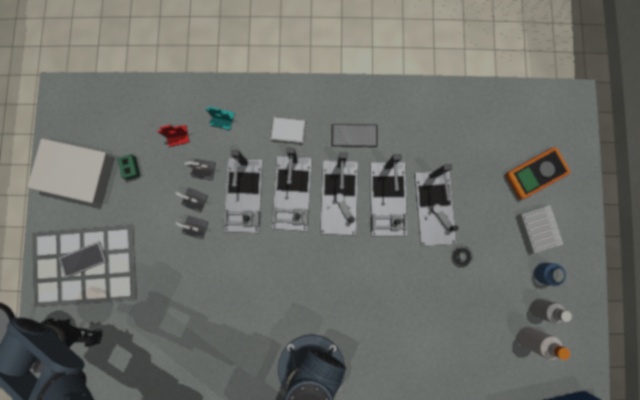

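View pics/side0.png

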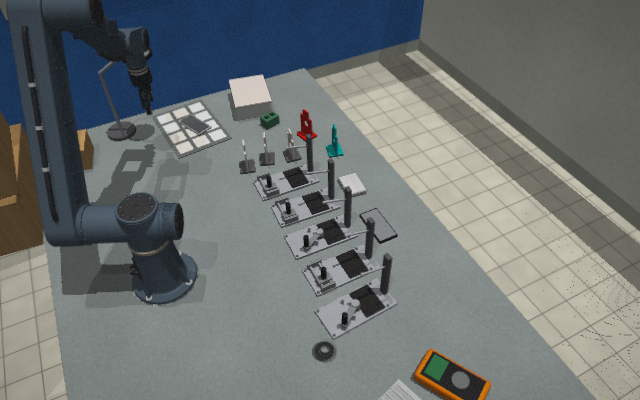

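The top view shows five jigs in a row: slides at columns 243, 292 and 388, swing arms at 340 and 435. The three white tags are at (200,165), (190,200) and (190,228). The phone is at (355,135), the tin at (288,130) and the reel at (461,257). Next I'll measure the poses.

Run:
```python
from h import *
c=capture('top')
cv2.imwrite('pics/crop1.png',cv2.resize(c['img'][100:260,165:475,::-1],None,fx=2.58,fy=2.58,interpolation=cv2.INTER_CUBIC))
P=cloud(c)
print('bench z',np.median(P[250:300,400:440,2]))
hsv=cv2.cvtColor(c['img'],cv2.COLOR_RGB2HSV)
z=P[...,2]
roi=np.zeros((400,640),bool);roi[140:262,215:470]=1
m=((z>0.005)&roi).astype(np.uint8)
n,l,s,_=cv2.connectedComponentsWithStats(m)
for i in range(1,n):
    if s[i,4]<100: continue
    q=P[l==i]; lo=q[(q[:,2]<.016)]
    r=cv2.minAreaRect(lo[:,:2].astype(np.float32)*1000)
    print(s[i],np.round(r[0],1),np.round(r[1],1),round(r[2],1),'hi',q[:,2].max())
    k=q[(q[:,2]>.065)&(q[:,2]<.09)&(q[:,0]<r[0][0]/1000)]
    print('  knob',len(k),np.round(np.median(k,0),4) if len(k) else '', 'post',np.round(np.median(q[q[:,2]>.185],0),4))
roi[:]=0;roi[150:245,170:217]=1
n,l,s,_=cv2.connectedComponentsWithStats(((z>0.005)&roi).astype(np.uint8))
for i in range(1,n):
    if s[i,4]<20: continue
    q=P[l==i]; lo=q[q[:,2]<.016]
    print('tag',s[i],np.round(cv2.minAreaRect(lo[:,:2].astype(np.float32)*1000),1) if 0 else [np.round(a,1) for a in cv2.minAreaRect(lo[:,:2].astype(np.float32)*1000)],'top',np.round(np.median(q[q[:,2]>.11],0),4),q[:,2].max())
```

```text
bench z -0.0003633858201405049
[331 140  46   9 285] [ 705.9 -126.8] [ 26.6 146.1] 0.9 hi 0.01776356900499043
  knob 0  post [nan nan nan]
[ 272  146   40   86 2543] [559.4  71.1] [119.8 272.7] 89.2 hi 1.5027669980130156
  knob 28 [0.4663 0.05   0.079 ] post [0.6437 0.0632 0.1952]
[ 223  149   41   85 2600] [549.2 225.6] [271.3 123.9] 0.4 hi 1.5027669980130156
  knob 29 [0.4578 0.2084 0.0799] post [0.634  0.2199 0.1956]
[ 320  152   39   84 2527] [545.5 -82.7] [118.2 267.2] 88.6 hi 1.5027669980130156
  knob 27 [ 0.4596 -0.1149  0.0801] post [ 0.6313 -0.0812  0.194 ]
[ 370  152   38   85 2575] [ 545.7 -237.8] [270.2 117.6] 0.8 hi 1.5027669980130156
  knob 30 [ 0.4523 -0.2569  0.0787] post [ 0.6305 -0.2352  0.1938]
[ 414  163   45   84 2512] [ 512.6 -388.6] [256.5 125.2] 7.5 hi 1.5027669980130156
  knob 35 [ 0.4389 -0.4296  0.0781] post [ 0.6013 -0.3772  0.1945]
tag [185 159  31  21 421] [array([616.6, 361.5]), array([80.1, 62.1]), np.float64(85.8)] top [0.6159 0.3574 0.1279] 1.5027669980130156
tag [176 188  32  25 423] [array([520.2, 392.8]), array([91.3, 61.7]), np.float64(69.8)] top [0.5151 0.3795 0.129 ] 1.5027669980130156
tag [176 216  34  23 423] [array([428.3, 377.4]), array([73.8, 64.4]), np.float64(76.5)] top [0.4299 0.3731 0.1313] 1.5027669980130156
  return _methods._mean(a, axis=axis, dtype=dtype,
  ret = um.true_divide(
```

View pics/crop1.png

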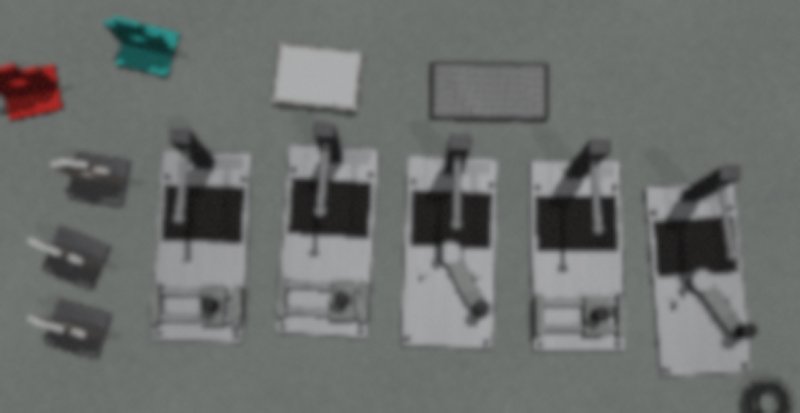

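Five jigs and three tags are found. Slides and swing arms match the description. Next: finer jig yaw and origin, and tag yaw.

```bash
cat > jig.py <<'E'
from h import *
# rough base centres (world), ordered left (+y) to right
R0=np.array([[.549,.2256],[.559,.0711],[.5455,-.0827],[.5457,-.2378],[.5126,-.3886]])
def jigs(c,P):
    g=cv2.cvtColor(c['img'],cv2.COLOR_RGB2HSV); m=((g[...,2]>135)&(g[...,1]<40)).astype(np.uint8)
    out=[]
    for r in R0:
        near=(np.hypot(P[...,0]-r[0],P[...,1]-r[1])<.15)&(abs(P[...,1]-r[1])<.08)&(P[...,2]<.016)&(P[...,2]>.004)
        b=m.astype(bool)&near
        v,u=np.nonzero(b); q=plane(c,np.c_[u,v],.01)[:,:2]
        rc=cv2.minAreaRect(q.astype(np.float32)*1000); bx=cv2.boxPoints(rc)
        e=[bx[1]-bx[0],bx[2]-bx[1]]; L=max(e,key=np.linalg.norm); L=L*np.sign(L[0])
        th=np.arctan2(L[1],L[0]); ax=np.array([np.cos(th),np.sin(th)])
        ctr=np.array(rc[0])/1000
        # post top (108,0,195); peg points
        loc=(P[...,:2]-(ctr-.005*ax)); X=loc@ax; Y=loc@np.array([-ax[1],ax[0]])
        pt=(P[...,2]>.188)&(P[...,2]<.205)&(abs(X-.108)<.03)&(abs(Y)<.04)
        pg=(P[...,2]>.150)&(P[...,2]<.182)&(X>.0)&(X<.09)&(abs(Y)<.02)
        kn=(P[...,2]>.072)&(P[...,2]<.09)&(X<-.03)&(abs(Y)<.075)
        f=lambda k:np.round(np.r_[np.mean(X[k]),np.mean(Y[k]),np.mean(P[k][:,2])]*1000,1) if k.any() else None
        fit=np.polyfit(X[pg],Y[pg],1) if pg.sum()>5 else None
        out.append(dict(c=ctr,o=ctr-.005*ax,th=th,size=np.round(rc[1],0),post=f(pt),peg=f(pg),pegfit=fit,knob=f(kn),kw=np.round(P[kn].mean(0),4) if kn.any() else None))
    return out
E
python3 - <<'E'
from jig import *
c=capture('top');P=cloud(c)
for j in jigs(c,P): print({k:(np.round(v,4) if v is not None else None) for k,v in j.items()})
for r in [(.616,.36),(.518,.385),(.429,.375)]:
    k=(np.hypot(P[...,0]-r[0],P[...,1]-r[1])<.05)&(P[...,2]>.105)&(P[...,2]<.14)
    q=P[k]; mu=q.mean(0); u,s,vt=np.linalg.svd(q[:,:2]-mu[:2]); d=vt[0]*np.sign(vt[0,1])
    e=(q[:,:2]-mu[:2])@d
    w=(np.hypot(P[...,0]-r[0],P[...,1]-r[1])<.06)&(P[...,2]>.004)&(P[...,2]<.016)
    hs=cv2.minAreaRect(P[w][:,:2].astype(np.float32)*1000)
    print('tag',len(q),np.round(mu,4),'plate dir deg from y',round(np.degrees(np.arctan2(-d[0],d[1])),1),'len',round(np.ptp(e)*1000,1),'foot',[np.round(a,1) for a in hs])
E
```

```text
{'c': array([0.5352, 0.2264]), 'o': array([0.5302, 0.2265]), 'th': np.float32(-0.0213), 'size': array([108., 229.]), 'post': array([107.3,   1. , 194.4]), 'peg': array([ 50.3,   0.9, 165.4]), 'pegfit': array([-0.0021,  0.001 ]), 'knob': array([-71. , -20. ,  80.2]), 'kw': array([0.4588, 0.208 , 0.0802])}
{'c': array([0.5439, 0.0707]), 'o': array([0.5389, 0.071 ]), 'th': np.float32(-0.0494), 'size': array([110., 233.]), 'post': array([107. ,  -0.2, 194.1]), 'peg': array([4.980e+01, 1.000e-01, 1.654e+02]), 'pegfit': array([ 0.0097, -0.0004]), 'knob': array([-325.8,  -39.1,   80.6]), 'kw': array([0.2115, 0.0481, 0.0806])}
{'c': array([ 0.5318, -0.0806]), 'o': array([ 0.5268, -0.0804]), 'th': np.float32(-0.027), 'size': array([110., 232.]), 'post': array([106.3,   0.3, 194.6]), 'peg': array([ 51.1,   0. , 165. ]), 'pegfit': array([-0.017 ,  0.0009]), 'knob': array([-65.5, -36.9,  79.3]), 'kw': array([ 0.4603, -0.1156,  0.0793])}
{'c': array([ 0.5311, -0.2391]), 'o': array([ 0.5261, -0.2393]), 'th': np.float32(0.0274), 'size': array([234., 108.]), 'post': array([105.9,  -0.5, 194.1]), 'pe
[... 184 characters left out ...]
'o': array([ 0.4972, -0.3884]), 'th': np.float32(0.0704), 'size': array([229., 108.]), 'post': array([107.6,   1. , 193.8]), 'peg': array([ 5.270e+01, -1.000e-01,  1.643e+02]), 'pegfit': array([-0.0296,  0.0015]), 'knob': array([-62.3, -37.7,  78.5]), 'kw': array([ 0.4377, -0.4304,  0.0785])}
tag 39 [0.6155 0.3568 0.1249] plate dir deg from y -6.1 len 34.9 foot [array([616.6, 362.8]), array([106.5, 103.3]), np.float64(80.6)]
tag 30 [0.5163 0.3821 0.1267] plate dir deg from y -20.0 len 33.2 foot [array([519.9, 383.9]), array([112.6, 111.6]), np.float64(25.9)]
tag 36 [0.4311 0.3755 0.1256] plate dir deg from y -14.2 len 41.6 foot [array([431.1, 372.8]), array([117. , 102.5]), np.float64(52.2)]
```

>>> drive_tool(
  motion=[
    [[0.1, -0.12, 0], -0.3, -1],
    [[0.2, -0.24, 0], -0.6, -1],
    [[0.3, -0.36, 0], -0.8, -1],
    [[0.4, -0.48, 0], -1, -1],
    [[0.5, -0.62, 0], -1, -1],
    [[0.6, -0.76, 0], -1, -1],
    [[0.7, -0.9, 0], -1, -1],
    [[0.75, -1, 0], -1, -1],
    [[0.75, -1, 0], -1, -1],
  ],
)

```text
time: 1.32
ee_pos: [0.4553, 0.2025, 0.2314]
orientation: [[-0.729, 0.684, 0.001], [0.684, 0.729, -0.001], [-0.001, 0.001, -1.0]]
contact_force: [-0.2, 0.5, -0.1]
width: -0.0
gripper_force: 0.0
```

>>> drive_tool(
  motion=[
    [[0, -0.05, -0.05], -0.3, -1],
    [[0.01, -0.09, -0.15], -0.6, -1],
    [[0.0175, -0.09, -0.25], -1, -1],
    [[0.0175, -0.09, -0.3], -1, -1],
    [[0.0175, -0.09, -0.3], -1, -1],
  ],
)

```text
time: 1.95
ee_pos: [0.4578, 0.1708, 0.1099]
orientation: [[-0.32, 0.948, -0.005], [0.948, 0.32, -0.0], [0.001, -0.004, -1.0]]
contact_force: [0.9, -0.3, 0.4]
width: -0.003
gripper_force: 0.0
```

>>> drive_tool(
  motion=[
    [[0, 0, 0], -0.3, -1],
    [[0, 0, 0], -0.65, -1],
    [[0, 0, 0], -0.65, -1],
    [[0, 0, 0], -0.65, -1],
  ],
)

```text
time: 2.45
ee_pos: [0.4599, 0.1705, 0.1121]
orientation: [[-0.002, 1.0, 0.001], [1.0, 0.002, 0.0], [0.0, 0.001, -1.0]]
contact_force: [0.2, -0.1, 0.7]
width: -0.001
gripper_force: 0.0
```

>>> drive_tool(
  motion=[
    [[0, 0, -0.08], 0, -1],
    [[0, 0, -0.15], 0, -1],
    [[0, 0, -0.15], 0, -1],
    [[0, 0.02, -0.15], 0, -1],
    [[0, 0.0375, -0.15], 0, -1],
    [[0, 0.0375, -0.15], 0, -1],
  ],
)

```text
time: 3.2
ee_pos: [0.4602, 0.1859, 0.0522]
orientation: [[-0.001, 1.0, 0.002], [1.0, 0.001, 0.0], [0.0, 0.002, -1.0]]
contact_force: [-0.2, 0.5, -0.5]
width: 0.0
gripper_force: 0.0
```

>>> drive_tool(
  motion=[
    [[0, 0.005, 0], 0, -1],
    [[0, 0.01, 0], 0, -1],
    [[0, 0.015, 0], 0, -1],
    [[0, 0.0175, 0], 0, -1],
    [[0, 0.0175, 0], 0, -1],
    [[0, 0.0175, 0], 0, -1],
  ],
)

```text
time: 3.95
ee_pos: [0.4596, 0.1921, 0.0512]
orientation: [[0.001, 1.0, -0.0], [1.0, -0.001, 0.0], [0.0, -0.0, -1.0]]
contact_force: [-0.1, -0.7, 0.4]
width: -0.003
gripper_force: 0.1
```

>>> drive_tool(
  motion=[
    [[0, 0.005, 0], 0, -1],
    [[0, 0.01, 0], 0, -1],
    [[0, 0.015, 0], 0, -1],
    [[0, 0.015, 0], 0, -1],
  ],
)

```text
time: 4.45
ee_pos: [0.4595, 0.1983, 0.0513]
orientation: [[0.001, 1.0, -0.0], [1.0, -0.001, 0.0], [0.0, -0.0, -1.0]]
contact_force: [-0.2, 0.7, -0.2]
width: 0.005
gripper_force: 0.0
```

>>> drive_tool(
  motion=[
    [[0, 0.005, 0], 0, -1],
    [[0, 0.01, 0], 0, -1],
    [[0, 0.0125, 0], 0, -1],
    [[0, 0.015, 0], 0, -1],
  ],
)

```text
time: 4.95
ee_pos: [0.4596, 0.2041, 0.0513]
orientation: [[0.001, 1.0, -0.0], [1.0, -0.001, -0.0], [-0.0, -0.0, -1.0]]
contact_force: [0.8, -0.9, -0.5]
width: 0.001
gripper_force: 0.6
```

Run:
```python
from h import *
a=capture('side');w=capture('wrist');print(get_state()['contact_force'],w['origin'])
uv=proj(a,[.46,.21,.06])[0].astype(int);print(uv)
i=a['img'][uv[1]-60:uv[1]+40,uv[0]-70:uv[0]+70,::-1]
i=cv2.resize(i,(560,400),interpolation=cv2.INTER_CUBIC)
cv2.imwrite('pics/a1.png',cv2.resize(np.hstack([i,cv2.resize(w['img'][:,:,::-1],(640,400))]),(800,267)))
```

```text
[ 0.44840039 -0.80387242 -1.56192666] [0.45952955 0.28674399 0.19433141]
[268 180]
```

View pics/a1.png

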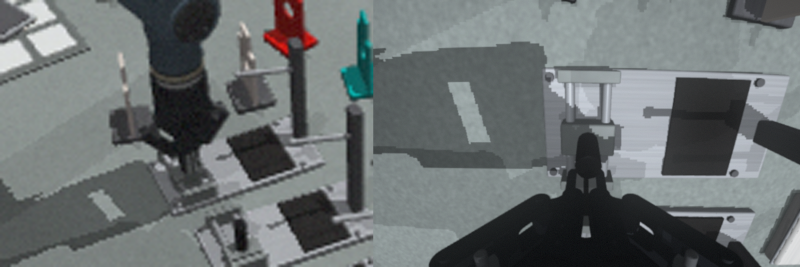

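Force while sliding is within noise, and the wrist view at (590,140) shows the jaw moving ahead of the fingers. I'll continue in small steps.

>>> drive_tool(
  motion=[
    [[0, 0.005, 0], 0, -1],
    [[0, 0.01, 0], 0, -1],
    [[0, 0.0125, 0], 0, -1],
    [[0, 0.015, 0], 0, -1],
  ],
)

```text
time: 5.55
ee_pos: [0.4597, 0.2101, 0.0513]
orientation: [[0.001, 1.0, 0.0], [1.0, -0.001, -0.0], [-0.0, 0.0, -1.0]]
contact_force: [0.8, -1.8, -0.4]
width: -0.001
gripper_force: 0.6
```

>>> drive_tool(
  motion=[
    [[0, 0.005, 0], 0, -1],
    [[0, 0.01, 0], 0, -1],
    [[0, 0.0125, 0], 0, -1],
    [[0, 0.015, 0], 0, -1],
  ],
)

```text
time: 6.05
ee_pos: [0.4598, 0.2162, 0.0513]
orientation: [[0.001, 1.0, 0.0], [1.0, -0.001, 0.0], [0.0, 0.0, -1.0]]
contact_force: [0.7, -0.1, -0.9]
width: -0.003
gripper_force: 0.6
```

>>> drive_tool(
  motion=[
    [[0, 0.005, 0], 0, -1],
    [[0, 0.01, 0], 0, -1],
    [[0, 0.0125, 0], 0, -1],
    [[0, 0.0175, 0], 0, -1],
  ],
)

```text
time: 6.55
ee_pos: [0.4596, 0.22, 0.0514]
orientation: [[-0.002, 1.0, -0.001], [1.0, 0.002, -0.005], [-0.005, -0.001, -1.0]]
contact_force: [3.5, -18.3, 1.9]
width: -0.002
gripper_force: 8.8
```

Jaw A has stopped short with its finger at y ≈ 0.219; a sound one would reach 0.238. I'll back off and go to jig B.

>>> drive_tool(
  motion=[
    [[0, -0.02, 0], 0, -1],
    [[0, -0.034, 0], 0, -1],
    [[0, -0.034, 0.1], 0, -1],
    [[0, -0.034, 0.15], 0, -1],
    [[0.01, -0.18, 0.15], 0, -1],
    [[0.0225, -0.32, 0.15], 0, -1],
    [[0.0225, -0.46, 0.15], 0, -1],
    [[0.0225, -0.516, 0.15], 0, -1],
    [[0.0225, -0.516, 0.1], 0, -1],
    [[0.0225, -0.516, 0.05], 0, -1],
  ],
)

```text
time: 7.8
ee_pos: [0.4689, 0.0162, 0.0711]
orientation: [[0.003, 1.0, 0.001], [1.0, -0.003, 0.0], [0.0, 0.001, -1.0]]
contact_force: [0.2, -0.2, 0.5]
width: 0.001
gripper_force: 0.0
```

>>> drive_tool(
  motion=[
    [[0, 0, -0.05], 0, -1],
    [[0, 0, -0.05], 0, -1],
    [[0, 0.02, -0.05], 0, -1],
    [[0, 0.035, -0.05], 0, -1],
    [[0, 0.035, -0.05], 0, -1],
  ],
)

```text
time: 8.43
ee_pos: [0.4689, 0.0313, 0.0519]
orientation: [[-0.0, 1.0, 0.001], [1.0, 0.0, -0.0], [-0.0, 0.001, -1.0]]
contact_force: [0.4, -0.6, 0.4]
width: -0.001
gripper_force: 0.0
```

>>> drive_tool(
  motion=[
    [[0, 0.005, 0], 0, -1],
    [[0, 0.01, 0], 0, -1],
    [[0, 0.0125, 0], 0, -1],
    [[0, 0.0175, 0], 0, -1],
  ],
)

```text
time: 8.93
ee_pos: [0.4691, 0.0375, 0.0514]
orientation: [[0.001, 1.0, 0.001], [1.0, -0.001, -0.0], [-0.0, 0.001, -1.0]]
contact_force: [1.1, -1.6, 0.9]
width: 0.0
gripper_force: 0.7
```

>>> drive_tool(
  motion=[
    [[0, 0.005, 0], 0, -1],
    [[0, 0.01, 0], 0, -1],
    [[0, 0.0125, 0], 0, -1],
    [[0, 0.0175, 0], 0, -1],
  ],
)

```text
time: 9.43
ee_pos: [0.4688, 0.0447, 0.0513]
orientation: [[0.001, 1.0, 0.0], [1.0, -0.001, -0.0], [-0.0, 0.0, -1.0]]
contact_force: [0.9, -1.4, 0.1]
width: -0.003
gripper_force: 0.7
```

>>> drive_tool(
  motion=[
    [[0, 0.005, 0], 0, -1],
    [[0, 0.01, 0], 0, -1],
    [[0, 0.0125, 0], 0, -1],
    [[0, 0.0175, 0], 0, -1],
  ],
)

```text
time: 9.93
ee_pos: [0.4688, 0.0496, 0.0514]
orientation: [[-0.002, 1.0, -0.0], [1.0, 0.002, -0.003], [-0.003, -0.0, -1.0]]
contact_force: [-0.9, -16.4, 0.6]
width: -0.002
gripper_force: 8.4
```

B stopped at finger y ≈ 0.049, about 25 mm of travel, so it binds. C is next, a swing arm.

>>> drive_tool(
  motion=[
    [[0, -0.02, 0], 0, -1],
    [[0, -0.033, 0], 0, -1],
    [[0, -0.033, 0.1], 0, -1],
    [[0, -0.033, 0.15], 0, -1],
    [[-0.01, -0.18, 0.15], 0, -1],
    [[-0.0225, -0.32, 0.15], 0, -1],
    [[-0.0225, -0.46, 0.15], 0, -1],
    [[-0.0225, -0.506, 0.15], 0, -1],
    [[-0.0225, -0.506, 0.1], 0, -1],
    [[-0.0225, -0.506, 0.05], 0, -1],
  ],
)

```text
time: 11.18
ee_pos: [0.4592, -0.1502, 0.0709]
orientation: [[0.002, 1.0, -0.001], [1.0, -0.002, 0.001], [0.001, -0.001, -1.0]]
contact_force: [-0.5, -0.5, 0.2]
width: 0.002
gripper_force: 0.0
```

>>> drive_tool(
  motion=[
    [[0, 0, -0.05], 0, -1],
    [[0, 0, -0.05], 0, -1],
    [[0, 0.02, -0.05], 0, -1],
    [[0, 0.035, -0.05], 0, -1],
    [[0, 0.035, -0.05], 0, -1],
  ],
)

```text
time: 11.8
ee_pos: [0.4598, -0.136, 0.052]
orientation: [[-0.0, 1.0, 0.001], [1.0, 0.0, -0.0], [-0.0, 0.001, -1.0]]
contact_force: [0.8, 0.0, -0.5]
width: -0.001
gripper_force: 0.0
```

>>> drive_tool(
  motion=[
    [[-0.002, 0.005, 0], 0, -1],
    [[-0.005, 0.01, 0], 0, -1],
    [[-0.007, 0.0125, 0], 0, -1],
    [[-0.008, 0.0175, 0], 0, -1],
  ],
)

```text
time: 12.3
ee_pos: [0.4562, -0.1299, 0.0514]
orientation: [[0.001, 1.0, -0.001], [1.0, -0.001, -0.0], [-0.0, -0.001, -1.0]]
contact_force: [-1.0, -2.8, 0.9]
width: 0.004
gripper_force: 1.1
```

>>> drive_tool(
  motion=[
    [[-0.001, 0.005, 0], 0, -1],
    [[-0.003, 0.01, 0], 0, -1],
    [[-0.004, 0.0125, 0], 0, -1],
    [[-0.005, 0.0175, 0], 0, -1],
  ],
)

```text
time: 12.8
ee_pos: [0.4542, -0.1226, 0.0512]
orientation: [[0.001, 1.0, -0.0], [1.0, -0.001, 0.0], [0.0, -0.0, -1.0]]
contact_force: [-1.7, -1.1, -0.9]
width: -0.001
gripper_force: 1.1
```

>>> drive_tool(
  motion=[
    [[-0.001, 0.005, 0], 0, -1],
    [[-0.002, 0.01, 0], 0, -1],
    [[-0.003, 0.0125, 0], 0, -1],
    [[-0.004, 0.0175, 0], 0, -1],
  ],
)

```text
time: 13.3
ee_pos: [0.4529, -0.1157, 0.0513]
orientation: [[0.001, 1.0, 0.0], [1.0, -0.001, 0.0], [0.0, 0.0, -1.0]]
contact_force: [-2.1, -1.9, -0.7]
width: 0.003
gripper_force: 0.9
```

>>> drive_tool(
  motion=[
    [[0, 0.005, 0], 0, -1],
    [[-0.001, 0.01, 0], 0, -1],
    [[-0.001, 0.0125, 0], 0, -1],
    [[-0.002, 0.0175, 0], 0, -1],
  ],
)

```text
time: 13.8
ee_pos: [0.4522, -0.1087, 0.0513]
orientation: [[0.001, 1.0, 0.0], [1.0, -0.001, -0.0], [-0.0, 0.0, -1.0]]
contact_force: [-1.5, -1.4, -0.7]
width: 0.0
gripper_force: 0.8
```

>>> drive_tool(
  motion=[
    [[0, 0.005, 0], 0, -1],
    [[0, 0.01, 0], 0, -1],
    [[0, 0.0125, 0], 0, -1],
    [[0, 0.0175, 0], 0, -1],
  ],
)

```text
time: 14.3
ee_pos: [0.4521, -0.1017, 0.0513]
orientation: [[0.001, 1.0, 0.0], [1.0, -0.001, -0.0], [-0.0, 0.0, -1.0]]
contact_force: [-1.5, -1.4, -0.6]
width: 0.002
gripper_force: 0.7
```

>>> drive_tool(
  motion=[
    [[0, 0.005, 0], 0, -1],
    [[0, 0.01, 0], 0, -1],
    [[0, 0.0125, 0], 0, -1],
    [[0, 0.0175, 0], 0, -1],
  ],
)

```text
time: 14.8
ee_pos: [0.4521, -0.0947, 0.0513]
orientation: [[0.001, 1.0, 0.0], [1.0, -0.001, -0.0], [-0.0, 0.0, -1.0]]
contact_force: [-1.1, -1.4, -1.0]
width: 0.001
gripper_force: 0.7
```

>>> drive_tool(
  motion=[
    [[0, 0.005, 0], 0, -1],
    [[0.001, 0.01, 0], 0, -1],
    [[0.002, 0.0125, 0], 0, -1],
    [[0.003, 0.0175, 0], 0, -1],
  ],
)

```text
time: 15.3
ee_pos: [0.4534, -0.0877, 0.0513]
orientation: [[0.001, 1.0, 0.0], [1.0, -0.001, -0.0], [-0.0, 0.0, -1.0]]
contact_force: [-1.4, -1.5, 0.1]
width: 0.001
gripper_force: 0.6
```

>>> drive_tool(
  motion=[
    [[0.001, 0.005, 0], 0, -1],
    [[0.002, 0.01, 0], 0, -1],
    [[0.003, 0.0125, 0], 0, -1],
    [[0.005, 0.0175, 0], 0, -1],
  ],
)

```text
time: 15.8
ee_pos: [0.4553, -0.0807, 0.0513]
orientation: [[0.001, 1.0, 0.0], [1.0, -0.001, 0.0], [0.0, 0.0, -1.0]]
contact_force: [-1.8, -1.3, 0.3]
width: 0.004
gripper_force: 0.6
```

C is past two thirds, so it is sound. I'll run it to the pin.

>>> drive_tool(
  motion=[
    [[0.003, 0.015, 0], 0, -1],
    [[0.008, 0.03, 0], 0, -1],
    [[0.013, 0.04, 0], 0, -1],
    [[0.019, 0.05, 0], 0, -1],
    [[0.025, 0.06, 0], 0, -1],
    [[0.025, 0.06, 0], 0, -1],
  ],
)

```text
time: 16.55
ee_pos: [0.4656, -0.0565, 0.0513]
orientation: [[0.001, 1.0, 0.001], [1.0, -0.001, 0.0], [0.0, 0.001, -1.0]]
contact_force: [-0.1, 0.9, -0.9]
width: 0.0
gripper_force: 0.0
```

>>> drive_tool(
  motion=[
    [[0.001, 0.004, 0], 0, -1],
    [[0.002, 0.008, 0], 0, -1],
    [[0.002, 0.008, 0], 0, -1],
  ],
)

```text
time: 16.92
ee_pos: [0.466, -0.0557, 0.0514]
orientation: [[-0.001, 1.0, -0.0], [1.0, 0.001, -0.003], [-0.003, -0.0, -1.0]]
contact_force: [-5.2, -11.2, -0.9]
width: -0.001
gripper_force: 5.8
```

>>> drive_tool(
  motion=[
    [[0, -0.02, 0], 0, -1],
    [[0, -0.033, 0], 0, -1],
    [[0, -0.033, 0.1], 0, -1],
    [[0, -0.033, 0.15], 0, -1],
    [[-0.01, -0.18, 0.15], 0, -1],
    [[-0.026, -0.32, 0.15], 0, -1],
    [[-0.026, -0.46, 0.15], 0, -1],
    [[-0.026, -0.596, 0.15], 0, -1],
    [[-0.026, -0.596, 0.13], 0, -1],
    [[-0.026, -0.596, 0.05], 0, -1],
  ],
)

```text
time: 18.18
ee_pos: [0.4565, -0.2931, 0.072]
orientation: [[0.003, 1.0, 0.003], [1.0, -0.003, -0.002], [-0.002, 0.003, -1.0]]
contact_force: [0.6, -0.1, -0.2]
width: 0.001
gripper_force: 0.0
```

>>> drive_tool(
  motion=[
    [[0, 0, -0.05], 0, -1],
    [[0, 0, -0.05], 0, -1],
    [[0, 0.02, -0.05], 0, -1],
    [[0, 0.035, -0.05], 0, -1],
    [[0, 0.035, -0.05], 0, -1],
  ],
)

```text
time: 18.8
ee_pos: [0.4559, -0.2773, 0.0521]
orientation: [[0.0, 1.0, 0.001], [1.0, -0.0, -0.001], [-0.001, 0.001, -1.0]]
contact_force: [0.5, 0.8, -0.3]
width: 0.006
gripper_force: 0.0
```

>>> drive_tool(
  motion=[
    [[0, 0.005, 0], 0, -1],
    [[0, 0.01, 0], 0, -1],
    [[0, 0.0125, 0], 0, -1],
    [[0, 0.0175, 0], 0, -1],
  ],
)

```text
time: 19.3
ee_pos: [0.456, -0.2713, 0.0514]
orientation: [[0.001, 1.0, 0.001], [1.0, -0.001, -0.001], [-0.001, 0.001, -1.0]]
contact_force: [0.6, -1.3, 0.8]
width: 0.001
gripper_force: 0.6
```

>>> drive_tool(
  motion=[
    [[0, 0.005, 0], 0, -1],
    [[0, 0.01, 0], 0, -1],
    [[0, 0.0125, 0], 0, -1],
    [[0, 0.0175, 0], 0, -1],
  ],
)

```text
time: 19.8
ee_pos: [0.4557, -0.2639, 0.0513]
orientation: [[0.001, 1.0, 0.0], [1.0, -0.001, -0.0], [-0.0, 0.0, -1.0]]
contact_force: [1.3, -1.0, 0.8]
width: 0.003
gripper_force: 0.6
```

>>> drive_tool(
  motion=[
    [[0, 0.005, 0], 0, -1],
    [[0, 0.01, 0], 0, -1],
    [[0, 0.0125, 0], 0, -1],
    [[0, 0.0175, 0], 0, -1],
  ],
)

```text
time: 20.3
ee_pos: [0.4556, -0.2568, 0.0513]
orientation: [[0.001, 1.0, -0.0], [1.0, -0.001, 0.0], [0.0, -0.0, -1.0]]
contact_force: [1.2, -0.9, 1.1]
width: -0.002
gripper_force: 0.6
```

>>> drive_tool(
  motion=[
    [[0, 0.005, 0], 0, -1],
    [[0, 0.01, 0], 0, -1],
    [[0, 0.0125, 0], 0, -1],
    [[0, 0.0175, 0], 0, -1],
  ],
)

```text
time: 20.8
ee_pos: [0.4555, -0.2498, 0.0513]
orientation: [[0.001, 1.0, -0.0], [1.0, -0.001, 0.0], [0.0, -0.0, -1.0]]
contact_force: [-0.2, -1.4, 0.7]
width: 0.0
gripper_force: 0.6
```

>>> drive_tool(
  motion=[
    [[0, 0.005, 0], 0, -1],
    [[0, 0.01, 0], 0, -1],
    [[0, 0.0125, 0], 0, -1],
    [[0, 0.0175, 0], 0, -1],
  ],
)

```text
time: 21.3
ee_pos: [0.4555, -0.2428, 0.0513]
orientation: [[0.001, 1.0, -0.0], [1.0, -0.001, 0.0], [0.0, -0.0, -1.0]]
contact_force: [-0.5, -2.0, -0.5]
width: 0.0
gripper_force: 0.6
```

D is sound. I'll run it to the end at about y = -0.231.

>>> drive_tool(
  motion=[
    [[0, 0.01, 0], 0, -1],
    [[0, 0.02, 0], 0, -1],
    [[0, 0.025, 0], 0, -1],
    [[0, 0.0275, 0], 0, -1],
    [[0, 0.0275, 0], 0, -1],
  ],
)

```text
time: 21.92
ee_pos: [0.4558, -0.2317, 0.0513]
orientation: [[0.001, 1.0, 0.0], [1.0, -0.001, 0.0], [0.0, 0.0, -1.0]]
contact_force: [0.3, -0.0, 1.1]
width: 0.003
gripper_force: 0.0
```

>>> drive_tool(
  motion=[
    [[0, 0.003, 0], 0, -1],
    [[0, 0.007, 0], 0, -1],
    [[0, 0.007, 0], 0, -1],
  ],
)

```text
time: 22.3
ee_pos: [0.4558, -0.2291, 0.0513]
orientation: [[0.001, 1.0, 0.0], [1.0, -0.001, -0.0], [-0.0, 0.0, -1.0]]
contact_force: [-0.0, -0.7, -0.8]
width: 0.001
gripper_force: 0.3
```

>>> drive_tool(
  motion=[
    [[0, 0.003, 0], 0, -1],
    [[0, 0.007, 0], 0, -1],
    [[0, 0.007, 0], 0, -1],
  ],
)

```text
time: 22.68
ee_pos: [0.456, -0.2288, 0.0514]
orientation: [[-0.001, 1.0, 0.001], [1.0, 0.001, -0.004], [-0.004, 0.001, -1.0]]
contact_force: [-4.5, -9.3, -2.0]
width: 0.002
gripper_force: 4.4
```

>>> drive_tool(
  motion=[
    [[0, -0.02, 0], 0, -1],
    [[0, -0.033, 0], 0, -1],
    [[0, -0.033, 0.1], 0, -1],
    [[0, -0.033, 0.15], 0, -1],
    [[-0.01, -0.18, 0.15], 0, -1],
    [[-0.05, -0.32, 0.15], 0, -1],
    [[-0.05, -0.46, 0.15], 0, -1],
    [[-0.05, -0.583, 0.15], 0, -1],
    [[-0.05, -0.583, 0.13], 0, -1],
    [[-0.05, -0.583, 0.05], 0, -1],
  ],
)

```text
time: 23.92
ee_pos: [0.4362, -0.4602, 0.0722]
orientation: [[0.002, 1.0, 0.002], [1.0, -0.002, -0.002], [-0.002, 0.002, -1.0]]
contact_force: [-0.5, -0.2, -0.5]
width: -0.002
gripper_force: 0.0
```

>>> drive_tool(
  motion=[
    [[0, 0, -0.05], 0, -1],
    [[0, 0, -0.05], 0, -1],
    [[0, 0.01, -0.05], 0, -1],
    [[0, 0.025, -0.05], 0, -1],
    [[0, 0.025, -0.05], 0, -1],
  ],
)

```text
time: 24.55
ee_pos: [0.4357, -0.45, 0.0524]
orientation: [[0.0, 1.0, 0.0], [1.0, -0.0, -0.002], [-0.002, 0.0, -1.0]]
contact_force: [-1.5, -1.3, -0.2]
width: -0.001
gripper_force: 0.9
```

>>> drive_tool(
  motion=[
    [[-0.002, 0.005, 0], 0, -1],
    [[-0.005, 0.01, 0], 0, -1],
    [[-0.007, 0.0125, 0], 0, -1],
    [[-0.009, 0.0175, 0], 0, -1],
  ],
)

```text
time: 25.05
ee_pos: [0.4321, -0.4426, 0.0515]
orientation: [[0.001, 1.0, 0.0], [1.0, -0.001, -0.0], [-0.0, 0.0, -1.0]]
contact_force: [-1.7, -3.6, 0.1]
width: 0.001
gripper_force: 1.5
```

>>> drive_tool(
  motion=[
    [[-0.002, 0.005, 0], 0, -1],
    [[-0.004, 0.01, 0], 0, -1],
    [[-0.006, 0.0125, 0], 0, -1],
    [[-0.009, 0.0175, 0], 0, -1],
  ],
)

```text
time: 25.55
ee_pos: [0.4286, -0.4351, 0.0511]
orientation: [[0.001, 1.0, 0.0], [1.0, -0.001, 0.001], [0.001, 0.0, -1.0]]
contact_force: [-2.5, -1.3, -0.2]
width: 0.0
gripper_force: 0.8
```

>>> drive_tool(
  motion=[
    [[-0.002, 0.005, 0], 0, -1],
    [[-0.004, 0.01, 0], 0, -1],
    [[-0.005, 0.0125, 0], 0, -1],
    [[-0.007, 0.0175, 0], 0, -1],
  ],
)

```text
time: 26.05
ee_pos: [0.4257, -0.4285, 0.0512]
orientation: [[0.001, 1.0, 0.0], [1.0, -0.001, 0.0], [0.0, 0.0, -1.0]]
contact_force: [-0.3, -3.0, -1.3]
width: 0.002
gripper_force: 0.8
```

>>> drive_tool(
  motion=[
    [[-0.001, 0.005, 0], 0, -1],
    [[-0.002, 0.01, 0], 0, -1],
    [[-0.003, 0.0125, 0], 0, -1],
    [[-0.005, 0.0175, 0], 0, -1],
  ],
)

```text
time: 26.55
ee_pos: [0.4238, -0.4215, 0.0514]
orientation: [[0.001, 1.0, 0.0], [1.0, -0.001, -0.0], [-0.0, 0.0, -1.0]]
contact_force: [-0.3, -1.6, 0.4]
width: -0.0
gripper_force: 0.8
```

>>> drive_tool(
  motion=[
    [[-0.001, 0.005, 0], 0, -1],
    [[-0.001, 0.01, 0], 0, -1],
    [[-0.002, 0.0125, 0], 0, -1],
    [[-0.002, 0.0175, 0], 0, -1],
  ],
)

```text
time: 27.05
ee_pos: [0.4236, -0.4194, 0.0516]
orientation: [[0.0, 1.0, 0.003], [1.0, -0.0, -0.009], [-0.009, 0.003, -1.0]]
contact_force: [-3.2, -11.8, -5.6]
width: 0.003
gripper_force: 5.6
```

>>> drive_tool(
  motion=[
    [[0, 0, 0], 0, -1],
  ],
)

```text
time: 27.18
ee_pos: [0.4235, -0.419, 0.0516]
orientation: [[0.0, 1.0, 0.003], [1.0, -0.0, -0.008], [-0.008, 0.003, -1.0]]
contact_force: [-2.8, -10.8, -5.9]
width: -0.002
gripper_force: 5.1
```

Run:
```python
from h import *
a=capture('side');w=capture('wrist');s=get_state();print(s['contact_force'],s['ee_pos'])
uv=proj(a,[.43,-.40,.06])[0].astype(int);print(uv)
i=a['img'][uv[1]-60:uv[1]+40,uv[0]-70:uv[0]+70,::-1]
i=cv2.resize(i,(560,400),interpolation=cv2.INTER_CUBIC)
cv2.imwrite('pics/e1.png',cv2.resize(np.hstack([i,cv2.resize(w['img'][:,:,::-1],(640,400))]),(800,267)))
```

```text
[-3.12534571 -9.84558489 -4.85915026] [ 0.42352286 -0.41904312  0.05159508]
[336 310]
```

View pics/e1.png

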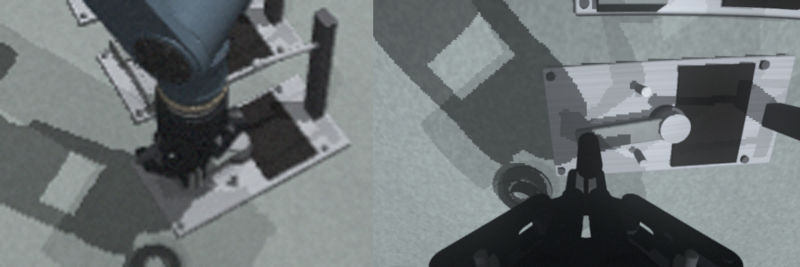

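The wrist view shows E's arm well short of its left pin, which is at (640,90), so E binds. The bound jigs are A, B and E. C and D are sound. I'll back off and re-measure.

>>> drive_tool(
  motion=[
    [[0, -0.02, 0], 0, -1],
    [[0, -0.05, 0], 0, -1],
    [[0, -0.05, 0.1], 0, -1],
    [[0, -0.05, 0.25], 0, -1],
    [[0, 0.05, 0.4], 0, 0.4],
    [[0, 0.2, 0.6], 0, 0.4],
    [[0, 0.35, 0.6], 0, 0.4],
    [[0, 0.5, 0.6], 0, 0.4],
    [[0, 0.65, 0.6], 0, 0.4],
    [[0, 0.8, 0.6], 0, 0.4],
  ],
)

```text
time: 28.52
ee_pos: [0.4227, -0.1163, 0.2916]
orientation: [[0.002, 1.0, 0.001], [1.0, -0.002, 0.001], [0.001, 0.001, -1.0]]
contact_force: [1.6, 0.3, -0.0]
width: 0.702
gripper_force: 0.0
```

```bash
cat > look.py <<'E'
from jig import *
def tags(c,P,rs):
    for r in rs:
        k=(np.hypot(P[...,0]-r[0],P[...,1]-r[1])<.05)&(P[...,2]>.108)&(P[...,2]<.14)
        q=P[k]
        if len(q)<8: print('tag?',r,len(q));continue
        mu=q.mean(0); u,s,vt=np.linalg.svd(q[:,:2]-mu[:2]); d=vt[0]*np.sign(vt[0,1])
        e=(q[:,:2]-mu[:2])@d
        mid=mu[:2]+d*(e.max()+e.min())/2
        hi=q[q[:,2]>.124][:,:2].mean(0)
        print('tag',len(q),np.round(mu,4),'mid',np.round(mid,4),'top',np.round(hi,4),'yaw',round(np.degrees(np.arctan2(-d[0],d[1])),1),'len',round(np.ptp(e)*1000,1))
if __name__=='__main__':
    c=capture('top');P=cloud(c)
    for n,j in zip('ABCDE',jigs(c,P)): print(n,np.round(j['o'],4),round(float(np.degrees(j['th'])),2),j['size'],j['post'],j['peg'],j['knob'],j['kw'])
    tags(c,P,[(.616,.36),(.518,.385),(.429,.375)])
    save(c,'last');print(get_state()['ee_pos'])
E
python3 look.py
```

```text
A [0.5318 0.2279] -1.29 [110. 232.] [105.7  -0.2 194.4] [ 48.5  -0.4 165.4] [-73.2   9.4  79.7] [0.4588 0.2389 0.0797]
B [0.5391 0.0713] -2.94 [109. 233.] [106.6  -0.2 194.1] [ 49.8  -0.2 165.9] [-70.9  -6.3  79. ] [0.468  0.0686 0.079 ]
C [ 0.527  -0.0804] -1.58 [110. 232.] [106.6   0.5 194.3] [5.040e+01 1.000e-01 1.651e+02] [-78.5  41.6  79. ] [ 0.4497 -0.0367  0.079 ]
D [ 0.5559 -0.2378] 0.02 [168. 109.] [ 81.4   0.  193. ] [ 43.1   2.  162.4] None None
E [ 0.4982 -0.3875] 3.51 [232. 109.] [106.9   0.2 194. ] [ 5.210e+01 -1.000e-01  1.645e+02] [-74.2  -6.2  79.4] [ 0.4245 -0.3981  0.0794]
tag 39 [0.6154 0.3559 0.1248] mid [0.615  0.3525] top [0.6164 0.3587] yaw -6.7 len 44.4
tag 29 [0.5165 0.3826 0.1272] mid [0.517  0.3838] top [0.5167 0.3839] yaw -20.0 len 34.4
tag 33 [0.4312 0.3766 0.1273] mid [0.4315 0.3776] top [0.4313 0.3783] yaw -14.5 len 36.0
[ 0.42010256 -0.10837483  0.29106539]
```

Poses hold: E turned about 0.5° and nothing else moved. Next is the front tag at (0.431, 0.377), yaw -14.5°.

>>> drive_tool(
  motion=[
    [[0, 0.15, 0], -0.2, 0.4],
    [[0, 0.3, 0], -0.506, 0.4],
    [[0, 0.45, 0], -0.506, 0.4],
    [[0, 0.6, 0], -0.506, 0.4],
    [[0, 0.75, 0], -0.506, 0.4],
    [[0.028, 0.9, 0], -0.506, 0.4],
    [[0.028, 1, 0], -0.506, 0.4],
    [[0.028, 1, 0], -0.506, 0.4],
  ],
)

```text
time: 29.58
ee_pos: [0.4337, 0.284, 0.2908]
orientation: [[0.247, 0.969, -0.001], [0.969, -0.247, 0.001], [0.001, -0.001, -1.0]]
contact_force: [-0.1, -0.6, -0.2]
width: 0.702
gripper_force: 0.0
```

>>> drive_tool(
  motion=[
    [[0, 0.1, 0], 0, 0.4],
    [[0, 0.214, 0], 0, 0.4],
    [[0, 0.214, -0.1], 0, 0.4],
    [[0, 0.214, -0.2], 0, 0.4],
    [[0, 0.214, -0.2], 0, 0.4],
  ],
)

```text
time: 30.2
ee_pos: [0.4319, 0.3648, 0.2082]
orientation: [[0.252, 0.968, -0.008], [0.968, -0.252, -0.004], [-0.006, -0.006, -1.0]]
contact_force: [-0.0, 0.7, -0.1]
width: 0.7
gripper_force: 0.0
```

Run:
```python
from h import *
w=capture('wrist');s=get_state();print(s['ee_pos'],s['orientation'][:,0],w['origin'])
P=cloud(w); k=(P[...,2]>.112)&(P[...,2]<.134)&(np.hypot(P[...,0]-.431,P[...,1]-.377)<.05)
q=P[k];print(len(q),np.round(q.mean(0),4),np.round(np.median(q,0),4))
save(w,'w1')
```

```text
[0.43362118 0.36580997 0.21028685] [ 0.25226213  0.96765556 -0.00255743] [0.45392503 0.44528334 0.3506742 ]
266 [0.4461 0.4122 0.1304] [0.446  0.4125 0.1304]
```

View pics/w1.png

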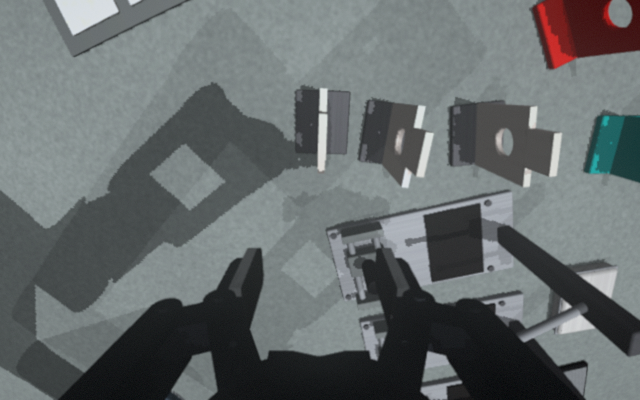

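The wrist view shows the front tag at (322,130), further left than my measurement, so it seems to have been knocked. I'll re-measure it.

Run:
```python
from look import *
w=capture('wrist');P=cloud(w);V,U=np.mgrid[0:400,0:640]
P[(V>200)]=0
for r in [(.446,.43),(.52,.39),(.616,.36)]:
    k=(np.hypot(P[...,0]-r[0],P[...,1]-r[1])<.06)&(P[...,2]>.126)&(P[...,2]<.136)
    q=P[k]
    if len(q)<8: print('none',r);continue
    rc=cv2.minAreaRect(q[:,:2].astype(np.float32)*1000);print(len(q),[np.round(a,1) for a in rc],np.round(q.mean(0),4))
c=capture('top');tags(c,cloud(c),[(.446,.425),(.518,.385),(.616,.36)])
```

```text
368 [array([447.3, 416.2]), array([33.5,  6. ]), np.float64(73.6)] [0.4474 0.4167 0.1304]
416 [array([518.6, 384.5]), array([33.5,  6.8]), np.float64(70.1)] [0.5183 0.3851 0.1299]
494 [array([617.5, 359.6]), array([34.7,  8.4]), np.float64(83.7)] [0.6168 0.3602 0.1296]
tag? (0.446, 0.425) 0
tag 29 [0.5164 0.3823 0.1283] mid [0.5169 0.3835] top [0.5172 0.3848] yaw -20.0 len 33.8
tag 38 [0.6155 0.3556 0.1252] mid [0.6147 0.3495] top [0.6163 0.357 ] yaw -7.3 len 51.0
```

The front tag is now at (0.4473, 0.4163), yaw -16.4°. I'll correct for that.

>>> drive_tool(
  motion=[
    [[0, 0, 0], -0.03, 0.4],
    [[0, 0, 0], -0.066, 0.4],
    [[0, 0, 0], -0.066, 0.4],
  ],
)

```text
time: 30.72
ee_pos: [0.4343, 0.3673, 0.2117]
orientation: [[0.283, 0.959, 0.001], [0.959, -0.283, 0.001], [0.001, 0.001, -1.0]]
contact_force: [-0.4, 0.2, -0.5]
width: 0.702
gripper_force: 0.0
```

>>> drive_tool(
  motion=[
    [[0.0325, 0.1225, 0], 0, 0.4],
    [[0.0325, 0.1225, 0], 0, 0.4],
    [[0.0325, 0.1225, -0.15], 0, 0.4],
    [[0.0325, 0.1225, -0.25], 0, 0.4],
    [[0.0325, 0.1225, -0.292], 0, 0.4],
    [[0.0325, 0.1225, -0.292], 0, 0.4],
    [[0.0325, 0.1225, -0.292], 0, -1],
    [[0.0325, 0.1225, -0.292], 0, -1],
    [[0.0325, 0.1225, -0.292], 0, -1],
    [[0.0325, 0.1225, -0.292], 0, -1],
  ],
)

```text
time: 31.98
ee_pos: [0.4477, 0.4167, 0.0955]
orientation: [[0.283, 0.959, 0.002], [0.959, -0.283, 0.001], [0.002, 0.001, -1.0]]
contact_force: [-1.0, -0.3, 6.3]
width: 0.059
gripper_force: 59.5
```

Tag gripped. I'll take it to A's peg.

>>> drive_tool(
  motion=[
    [[0, 0, 0.08], 0, -1],
    [[0, 0, 0.2], 0, -1],
    [[0, 0, 0.35], 0, -1],
    [[0, -0.1, 0.35], 0.15, -1],
    [[0, -0.22, 0.35], 0.3, -1],
    [[0, -0.34, 0.35], 0.45, -1],
    [[0, -0.45, 0.35], 0.527, -1],
    [[0.04, -0.4725, 0.33], 0.527, -1],
    [[0.081, -0.4725, 0.28], 0.527, -1],
    [[0.081, -0.4725, 0.268], 0.527, -1],
  ],
)

```text
time: 33.22
ee_pos: [0.4801, 0.2272, 0.1998]
orientation: [[0.024, 1.0, -0.002], [1.0, -0.024, -0.0], [-0.0, -0.002, -1.0]]
contact_force: [-0.3, 0.1, -3.3]
width: 0.062
gripper_force: 59.0
```

>>> drive_tool(
  motion=[
    [[0.03, 0, 0], 0, -1],
    [[0.06, 0, 0], 0, -1],
    [[0.088, 0, 0], 0, -1],
    [[0.088, 0, 0], 0, -1],
    [[0.088, 0, 0], 0, -1],
  ],
)

```text
time: 33.85
ee_pos: [0.5142, 0.2271, 0.2014]
orientation: [[0.024, 1.0, -0.001], [1.0, -0.024, -0.0], [-0.0, -0.001, -1.0]]
contact_force: [0.2, -0.4, -2.6]
width: 0.06
gripper_force: 59.0
```

Run:
```python
from h import *
a=capture('side');w=capture('wrist');s=get_state();print(s['ee_pos'],s['orientation'][:,0])
uv=proj(a,[.53,.227,.15])[0].astype(int);print(uv)
i=a['img'][uv[1]-60:uv[1]+40,uv[0]-70:uv[0]+70,::-1]
i=cv2.resize(i,(560,400),interpolation=cv2.INTER_CUBIC)
cv2.imwrite('pics/h1.png',cv2.resize(np.hstack([i,cv2.resize(w['img'][:,:,::-1],(640,400))]),(800,267)))
P=cloud(w);k=(P[...,2]>.12)&(P[...,2]<.25)&(np.hypot(P[...,0]-.52,P[...,1]-.2275)<.06)
```

```text
[0.51401106 0.22714844 0.20135892] [ 2.33563622e-02  9.99727193e-01 -1.40868034e-04]
[282 153]
```

View pics/h1.png

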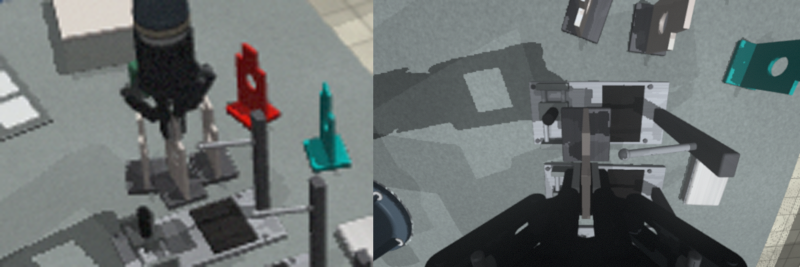

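The tag is square to A's peg, with the ball tip at (622,153) in the wrist view. Threading it on.

>>> drive_tool(
  motion=[
    [[0.03, 0, 0], 0, -1],
    [[0.06, 0, 0], 0, -1],
    [[0.09, 0, -0.003], 0, -1],
    [[0.12, 0, -0.0075], 0, -1],
    [[0.145, -0.002, -0.015], 0, -1],
    [[0.17, -0.003, -0.022], 0, -1],
    [[0.1925, -0.003, -0.0275], 0, -1],
    [[0.1925, -0.003, -0.0275], 0, -1],
  ],
)

```text
time: 34.95
ee_pos: [0.5923, 0.2258, 0.19]
orientation: [[0.024, 1.0, -0.0], [1.0, -0.024, -0.0], [-0.0, -0.0, -1.0]]
contact_force: [0.3, 0.7, -2.6]
width: 0.065
gripper_force: 59.0
```

>>> drive_tool(
  motion=[
    [[0, 0, -0.01], 0, -1],
    [[0, 0, -0.0175], 0, -1],
    [[0, 0, -0.0225], 0, -1],
    [[0, 0, -0.0225], 0, -1],
  ],
)

```text
time: 35.45
ee_pos: [0.5914, 0.226, 0.1813]
orientation: [[0.023, 1.0, -0.0], [1.0, -0.023, -0.0], [-0.0, -0.0, -1.0]]
contact_force: [0.1, -0.3, -2.7]
width: 0.066
gripper_force: 59.0
```

>>> drive_tool(
  motion=[
    [[0, 0, -0.004], 0, -1],
    [[0, 0, -0.006], 0, -1],
    [[0, 0, -0.006], 0, -1],
  ],
)

```text
time: 35.83
ee_pos: [0.5918, 0.2261, 0.1803]
orientation: [[0.023, 1.0, 0.001], [1.0, -0.023, 0.0], [0.0, 0.001, -1.0]]
contact_force: [-2.9, 0.3, 4.1]
width: 0.062
gripper_force: 60.3
```

Contact on the peg. I'll release narrowly and rise.

>>> drive_tool(
  motion=[
    [[0, 0, 0], 0, -0.7],
    [[0, 0, 0], 0, -0.4],
    [[0, 0, 0], 0, -0.4],
    [[0, 0, 0.03], 0, -0.4],
    [[0, 0, 0.1], 0, -0.4],
    [[0, 0, 0.22], 0, -0.4],
    [[0, 0, 0.25], 0, 0.4],
    [[0, 0, 0.25], 0, 0.4],
  ],
)

```text
time: 36.83
ee_pos: [0.5921, 0.2261, 0.2803]
orientation: [[0.023, 1.0, 0.003], [1.0, -0.023, 0.0], [0.001, 0.003, -1.0]]
contact_force: [-0.3, -0.2, -0.3]
width: 0.695
gripper_force: 0.0
```

Run:
```python
from h import *
a=capture('side');w=capture('wrist');s=get_state();print(s['ee_pos'],s['orientation'][:,0])
uv=proj(a,[.58,.227,.15])[0].astype(int);print(uv)
i=a['img'][uv[1]-60:uv[1]+40,uv[0]-70:uv[0]+70,::-1]
i=cv2.resize(i,(560,400),interpolation=cv2.INTER_CUBIC)
cv2.imwrite('pics/h2.png',cv2.resize(np.hstack([i,cv2.resize(w['img'][:,:,::-1],(640,400))]),(800,267)))
```

```text
[0.59074792 0.22578809 0.27775246] [ 2.35340501e-02  9.99722899e-01 -5.22535846e-04]
[294 149]
```

View pics/h2.png

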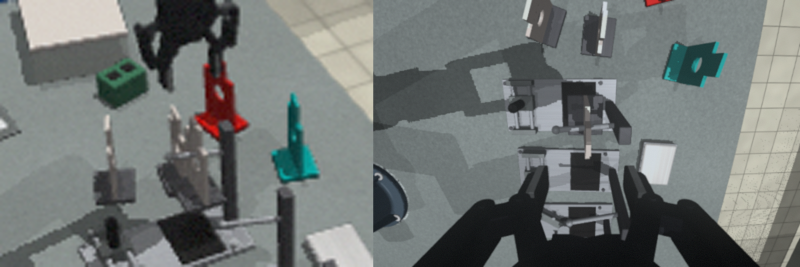

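Hung on A. Next is the middle tag.

>>> drive_tool(
  motion=[
    [[0, 0.05, 0.02], -0.2, 0.4],
    [[-0.05, 0.15, 0.02], -0.4, 0.4],
    [[-0.12, 0.25, 0.02], -0.651, 0.4],
    [[-0.181, 0.285, -0.07], -0.651, 0.4],
    [[-0.181, 0.285, -0.14], -0.651, 0.4],
    [[-0.181, 0.285, -0.14], -0.651, 0.4],
    [[-0.181, 0.285, -0.14], -0.651, 0.4],
  ],
)

```text
time: 37.8
ee_pos: [0.5198, 0.3399, 0.2229]
orientation: [[0.342, 0.94, -0.0], [0.94, -0.342, -0.0], [-0.0, 0.0, -1.0]]
contact_force: [-0.8, 0.4, 0.2]
width: 0.698
gripper_force: 0.0
```

```bash
cat > wt.py <<'E'
from h import *
w=capture('wrist');P=cloud(w);V,U=np.mgrid[0:400,0:640]
k=(V<230)&(P[...,2]>.124)&(P[...,2]<.136)&(P[...,1]>.3)
n,l,s,_=cv2.connectedComponentsWithStats(k.astype(np.uint8))
for i in range(1,n):
    if s[i,4]<60: continue
    q=P[l==i];rc=cv2.minAreaRect(q[:,:2].astype(np.float32)*1000);print(len(q),[np.round(a,1) for a in rc],np.round(w['img'][l==i].mean(0)))
s=get_state();print(s['ee_pos'],np.degrees(np.arctan2(-s['orientation'][0,0],s['orientation'][1,0])))
E
python3 wt.py
```

```text
351 [array([787.3, 311. ]), array([23.1,  8.3]), np.float64(78.4)] [ 30. 102. 101.]
451 [array([617.2, 359.7]), array([34.5,  7.2]), np.float64(80.8)] [177. 181. 178.]
355 [array([518.7, 384.7]), array([34.3,  6.1]), np.float64(69.0)] [200. 197. 194.]
[0.52028394 0.33994321 0.22361547] -20.033092603835883
```

>>> drive_tool(
  motion=[
    [[-0.003, 0.112, 0], 0, 0.4],
    [[-0.003, 0.112, 0], 0, 0.4],
    [[-0.003, 0.112, -0.15], 0, 0.4],
    [[-0.003, 0.112, -0.28], 0, 0.4],
    [[-0.003, 0.112, -0.319], 0, 0.4],
    [[-0.003, 0.112, -0.319], 0, 0.4],
    [[-0.003, 0.112, -0.319], 0, -1],
    [[-0.003, 0.112, -0.319], 0, -1],
    [[-0.003, 0.112, -0.319], 0, -1],
    [[-0.003, 0.112, -0.319], 0, -1],
  ],
)

```text
time: 39.1
ee_pos: [0.5192, 0.3854, 0.097]
orientation: [[0.342, 0.94, 0.003], [0.94, -0.342, 0.001], [0.002, 0.002, -1.0]]
contact_force: [0.7, 0.1, 6.7]
width: 0.064
gripper_force: 59.5
```

>>> drive_tool(
  motion=[
    [[0, 0, 0.1], 0, -1],
    [[0, 0, 0.25], 0, -1],
    [[-0.08, 0, 0.35], 0.1, -1],
    [[-0.15, -0.05, 0.35], 0.2, -1],
    [[-0.15, -0.2, 0.35], 0.35, -1],
    [[-0.15, -0.35, 0.35], 0.5, -1],
    [[-0.15, -0.5, 0.35], 0.597, -1],
    [[-0.15, -0.65, 0.35], 0.597, -1],
    [[-0.15, -0.7835, 0.32], 0.597, -1],
    [[-0.1, -0.7835, 0.268], 0.597, -1],
  ],
)

```text
time: 40.35
ee_pos: [0.477, 0.0679, 0.2025]
orientation: [[0.056, 0.998, -0.001], [0.998, -0.056, -0.001], [-0.001, -0.001, -1.0]]
contact_force: [0.2, 0.8, -2.4]
width: 0.057
gripper_force: 59.3
```

>>> drive_tool(
  motion=[
    [[0.03, 0, 0], 0, -1],
    [[0.06, 0, 0], 0, -1],
    [[0.075, 0, 0], 0, -1],
    [[0.075, 0, 0], 0, -1],
    [[0.075, 0, 0], 0, -1],
  ],
)

```text
time: 40.98
ee_pos: [0.5074, 0.0719, 0.2027]
orientation: [[0.05, 0.999, -0.001], [0.999, -0.05, -0.0], [-0.0, -0.001, -1.0]]
contact_force: [-0.5, -0.5, -1.9]
width: 0.063
gripper_force: 59.3
```

>>> drive_tool(
  motion=[
    [[0.04, -0.001, 0], 0, -1],
    [[0.08, -0.003, 0], 0, -1],
    [[0.12, -0.004, -0.002], 0, -1],
    [[0.15, -0.006, -0.008], 0, -1],
    [[0.18, -0.007, -0.016], 0, -1],
    [[0.205, -0.008, -0.024], 0, -1],
    [[0.229, -0.009, -0.031], 0, -1],
    [[0.229, -0.009, -0.031], 0, -1],
    [[0.229, -0.009, -0.045], 0, -1],
    [[0.229, -0.009, -0.052], 0, -1],
  ],
)

```text
time: 42.22
ee_pos: [0.5992, 0.0678, 0.1822]
orientation: [[0.05, 0.999, -0.001], [0.999, -0.05, 0.0], [-0.0, -0.001, -1.0]]
contact_force: [-3.1, -0.3, 10.3]
width: 0.06
gripper_force: 61.3
```

>>> drive_tool(
  motion=[
    [[0, 0, -0.003], 0, -1],
    [[0, 0, -0.005], 0, -1],
    [[0, 0, -0.005], 0, -1],
  ],
)

```text
time: 42.6
ee_pos: [0.5993, 0.0679, 0.1821]
orientation: [[0.05, 0.999, 0.001], [0.999, -0.05, -0.0], [-0.0, 0.001, -1.0]]
contact_force: [-3.9, 0.9, 9.2]
width: 0.061
gripper_force: 61.3
```

>>> drive_tool(
  motion=[
    [[0, 0, 0], 0, -0.7],
    [[0, 0, 0], 0, -0.4],
    [[0, 0, 0], 0, -0.4],
    [[0, 0, 0.03], 0, -0.4],
    [[0, 0, 0.1], 0, -0.4],
    [[0, 0, 0.22], 0, -0.4],
    [[0, 0, 0.25], 0, 0.4],
    [[0, 0, 0.25], 0, 0.4],
  ],
)

```text
time: 43.6
ee_pos: [0.6001, 0.0678, 0.281]
orientation: [[0.05, 0.999, 0.003], [0.999, -0.05, -0.0], [-0.0, 0.003, -1.0]]
contact_force: [-0.1, -0.1, 0.6]
width: 0.695
gripper_force: 0.0
```

>>> drive_tool(
  motion=[
    [[0, 0.1, 0.02], -0.05, 0.4],
    [[0, 0.22, 0.02], -0.1, 0.4],
    [[0.02, 0.36, 0.02], -0.12, 0.4],
    [[0.04, 0.5, 0.02], -0.12, 0.4],
    [[0.04, 0.6, -0.03], -0.12, 0.4],
    [[0.04, 0.625, -0.12], -0.12, 0.4],
    [[0.04, 0.625, -0.15], -0.12, 0.4],
    [[0.04, 0.625, -0.15], -0.12, 0.4],
  ],
)

```text
time: 44.6
ee_pos: [0.6147, 0.3167, 0.2177]
orientation: [[0.111, 0.994, -0.004], [0.994, -0.111, -0.002], [-0.002, -0.004, -1.0]]
contact_force: [-0.5, 0.0, 0.2]
width: 0.699
gripper_force: 0.0
```

```bash
python3 wt.py
python3 - <<'E'
from h import *
a=capture('side')
uv=proj(a,[.58,.1,.15])[0].astype(int)
i=a['img'][uv[1]-75:uv[1]+50,uv[0]-90:uv[0]+90,::-1]
cv2.imwrite('pics/h3.png',cv2.resize(i,(720,500),interpolation=cv2.INTER_CUBIC))
E
```

```text
376 [array([730.4, 444.2]), array([ 7.8, 20.6]), np.float64(12.8)] [146.  41.  40.]
328 [array([617.9, 360.1]), array([33.9,  5.8]), np.float64(82.0)] [199. 201. 198.]
336 [array([787.8, 310.8]), array([23. ,  7.9]), np.float64(76.9)] [ 44. 121. 120.]
[0.6157852  0.31684493 0.21940668] -6.388865748494699
```

View pics/h3.png

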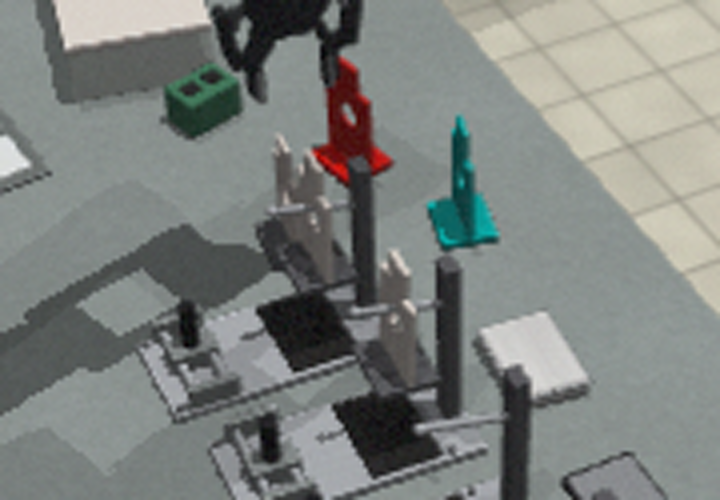

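Both plates hang on A and B, their tabs at (310,165) and (395,265). Last tag next.

>>> drive_tool(
  motion=[
    [[0.005, 0.108, 0], -0.03, 0.4],
    [[0.005, 0.108, 0], -0.03, 0.4],
    [[0.005, 0.108, -0.15], -0.03, 0.4],
    [[0.005, 0.108, -0.28], -0.03, 0.4],
    [[0.005, 0.108, -0.31], -0.03, 0.4],
    [[0.005, 0.108, -0.31], -0.03, 0.4],
    [[0.005, 0.108, -0.31], -0.03, -1],
    [[0.005, 0.108, -0.31], -0.03, -1],
    [[0.005, 0.108, -0.31], -0.03, -1],
    [[0.005, 0.108, -0.31], -0.03, -1],
  ],
)

```text
time: 45.95
ee_pos: [0.6187, 0.3614, 0.0975]
orientation: [[0.125, 0.992, 0.003], [0.992, -0.125, 0.001], [0.001, 0.003, -1.0]]
contact_force: [0.3, -0.7, 5.2]
width: 0.058
gripper_force: 59.4
```

>>> drive_tool(
  motion=[
    [[0, 0, 0.1], 0, -1],
    [[0, 0, 0.25], 0, -1],
    [[-0.1, 0, 0.35], 0.1, -1],
    [[-0.22, 0, 0.35], 0.2, -1],
    [[-0.34, 0, 0.35], 0.3, -1],
    [[-0.42, -0.05, 0.35], 0.374, -1],
    [[-0.42, -0.2, 0.35], 0.374, -1],
    [[-0.42, -0.35, 0.35], 0.374, -1],
    [[-0.42, -0.5, 0.35], 0.374, -1],
    [[-0.42, -0.65, 0.35], 0.374, -1],
  ],
)

```text
time: 47.2
ee_pos: [0.4491, 0.0993, 0.2357]
orientation: [[-0.062, 0.998, -0.0], [0.998, 0.062, -0.0], [-0.0, -0.0, -1.0]]
contact_force: [0.8, 0.3, -2.0]
width: 0.065
gripper_force: 59.3
```

>>> drive_tool(
  motion=[
    [[0, -0.15, 0], 0, -1],
    [[0, -0.3, 0], 0, -1],
    [[0, -0.45, 0], 0, -1],
    [[0, -0.6, 0], 0, -1],
    [[0, -0.75, 0], 0, -1],
    [[0, -0.9, 0], 0, -1],
    [[0, -1, 0], 0, -1],
    [[0, -1, -0.04], 0, -1],
    [[0, -1, -0.085], 0, -1],
    [[0, -1, -0.085], 0, -1],
  ],
)

```text
time: 48.45
ee_pos: [0.4483, -0.2979, 0.2001]
orientation: [[-0.061, 0.998, -0.004], [0.998, 0.061, 0.004], [0.004, -0.003, -1.0]]
contact_force: [-0.4, 0.2, -2.1]
width: 0.063
gripper_force: 59.2
```

>>> drive_tool(
  motion=[
    [[0, -0.1, 0], 0, -1],
    [[0, -0.22, 0], 0, -1],
    [[0, -0.222, 0], 0, -1],
    [[0, -0.222, 0], 0, -1],
  ],
)

```text
time: 48.95
ee_pos: [0.4494, -0.3872, 0.2019]
orientation: [[-0.061, 0.998, -0.0], [0.998, 0.061, 0.001], [0.001, -0.0, -1.0]]
contact_force: [0.4, 0.6, -1.9]
width: 0.061
gripper_force: 59.3
```

>>> drive_tool(
  motion=[
    [[0.04, -0.004, 0.002], 0, -1],
    [[0.08, -0.003, 0.002], 0, -1],
    [[0.12, 0, 0.002], 0, -1],
    [[0.15, 0.001, 0.002], 0, -1],
    [[0.18, 0.003, 0], 0, -1],
    [[0.21, 0.005, -0.008], 0, -1],
    [[0.24, 0.007, -0.018], 0, -1],
    [[0.272, 0.0085, -0.026], 0, -1],
    [[0.272, 0.0085, -0.026], 0, -1],
  ],
)

```text
time: 50.08
ee_pos: [0.5592, -0.3842, 0.1908]
orientation: [[-0.062, 0.998, -0.0], [0.998, 0.062, 0.0], [0.0, -0.0, -1.0]]
contact_force: [-0.5, 0.3, -0.7]
width: 0.059
gripper_force: 59.3
```

>>> drive_tool(
  motion=[
    [[0, 0, -0.01], 0, -1],
    [[0, 0, -0.018], 0, -1],
    [[0, 0, -0.024], 0, -1],
    [[0, 0, -0.024], 0, -1],
  ],
)

```text
time: 50.58
ee_pos: [0.558, -0.3845, 0.183]
orientation: [[-0.061, 0.998, -0.0], [0.998, 0.061, -0.0], [-0.0, -0.0, -1.0]]
contact_force: [-1.9, 1.1, 4.2]
width: 0.063
gripper_force: 60.4
```

>>> drive_tool(
  motion=[
    [[0, 0, 0], 0, -0.7],
    [[0, 0, 0], 0, -0.4],
    [[0, 0, 0], 0, -0.4],
    [[0, 0, 0.03], 0, -0.4],
    [[0, 0, 0.1], 0, -0.4],
    [[0, 0, 0.22], 0, -0.4],
    [[0, 0, 0.25], 0, -1],
    [[-0.1, 0.1, 0.25], 0, -1],
    [[-0.2, 0.25, 0.25], 0, -1],
    [[-0.257, 0.4, 0.25], 0, -1],
  ],
)

```text
time: 51.82
ee_pos: [0.4581, -0.2333, 0.2815]
orientation: [[-0.06, 0.998, -0.001], [0.998, 0.06, 0.001], [0.001, -0.001, -1.0]]
contact_force: [0.2, 0.4, 0.8]
width: -0.003
gripper_force: 0.0
```

```bash
python3 - <<'E'
from h import *
a=capture('side')
uv=proj(a,[.54,-.33,.12])[0].astype(int)
i=a['img'][uv[1]-75:uv[1]+75,uv[0]-90:uv[0]+90,::-1]
cv2.imwrite('pics/h4.png',cv2.resize(i,(600,500),interpolation=cv2.INTER_CUBIC))
E
python3 look.py | grep -v tag
```

```text
A [0.5302 0.2283] -1.44 [110. 229.] [107.3  -0.4 194.4] [ 50.   -0.8 166.3] [-71.8   8.6  79.9] [0.4587 0.2387 0.0799]
B [0.5389 0.0715] -3.38 [111. 233.] [ 1.069e+02 -1.000e-01  1.943e+02] [ 48.6  -0.3 167.7] [-70.5  -7.1  79. ] [0.468  0.0686 0.079 ]
C [ 0.5265 -0.0808] -0.77 [112. 233.] [106.9  -1.3 194.2] [ 50.9  -0.2 165.4] [-61.1  44.1  78. ] [ 0.466  -0.0358  0.078 ]
D [ 0.5274 -0.2378] 0.02 [231. 109.] [104.7   0.5 193.7] [ 49.6   0.6 164.3] [-72.6  37.   72. ] [ 0.4548 -0.2009  0.072 ]
E [ 0.4982 -0.3889] 3.89 [231. 107.] [107.1   1.  193.6] [ 51.7   1.2 165. ] None None
[ 0.45477039 -0.22737191  0.28061352]
```

View pics/h4.png

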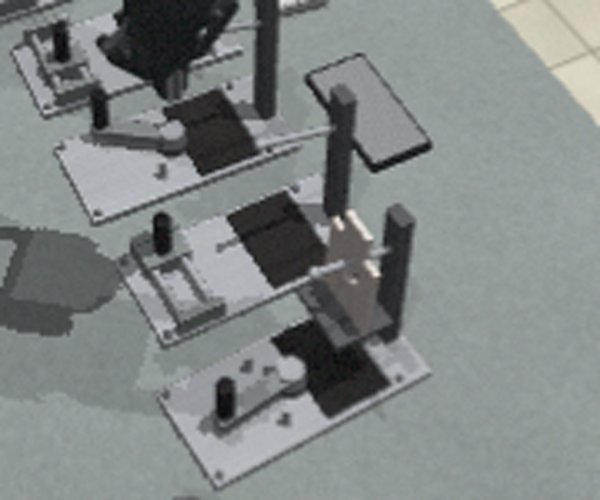

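E is hung, its arm is still where it stopped, and C and D are at full left. I'll bring D home from its +y side.

>>> drive_tool(
  motion=[
    [[0, 0.06, 0], -0.06, -1],
    [[0, 0.115, 0], -0.122, -1],
    [[0, 0.115, -0.15], -0.122, -1],
    [[0, 0.115, -0.3], -0.122, -1],
    [[0, 0.115, -0.42], -0.122, -1],
    [[0, 0.115, -0.5], -0.122, -1],
    [[0, 0.115, -0.579], -0.122, -1],
    [[0, 0.115, -0.579], -0.122, -1],
    [[0, 0.115, -0.579], -0.122, -1],
  ],
)

```text
time: 53.05
ee_pos: [0.4606, -0.1892, 0.0507]
orientation: [[-0.0, 1.0, 0.001], [1.0, 0.0, -0.001], [-0.001, 0.001, -1.0]]
contact_force: [-0.5, 0.2, 0.0]
width: 0.002
gripper_force: 0.4
```

>>> drive_tool(
  motion=[
    [[0, -0.02, 0], 0, -1],
    [[0, -0.05, 0], 0, -1],
    [[0, -0.08, 0], 0, -1],
    [[0, -0.11, 0], 0, -1],
    [[0, -0.135, 0], 0, -1],
    [[0, -0.155, 0], 0, -1],
    [[0, -0.165, 0], 0, -1],
    [[0, -0.165, 0], 0, -1],
  ],
)

```text
time: 54.05
ee_pos: [0.4596, -0.2496, 0.0502]
orientation: [[0.003, 1.0, -0.001], [1.0, -0.003, 0.009], [0.009, -0.001, -1.0]]
contact_force: [8.9, 17.0, 7.3]
width: -0.001
gripper_force: 8.6
```

D is home (17 N against the right stop). C is next.

>>> drive_tool(
  motion=[
    [[0, 0.03, 0], 0, -1],
    [[0, 0.05, 0], 0, -1],
    [[0, 0.05, 0.1], 0, -1],
    [[0, 0.05, 0.17], 0, -1],
    [[0.0125, 0.2, 0.17], 0, -1],
    [[0.0125, 0.35, 0.17], 0, -1],
    [[0.0125, 0.5, 0.17], 0, -1],
    [[0.0125, 0.625, 0.17], 0, -1],
    [[0.0125, 0.625, 0.17], 0, -1],
    [[0.0125, 0.625, 0.1], 0, -1],
  ],
)

```text
time: 55.3
ee_pos: [0.4672, -0.0054, 0.0913]
orientation: [[-0.002, 1.0, 0.006], [1.0, 0.002, -0.002], [-0.002, 0.006, -1.0]]
contact_force: [0.4, 0.7, -0.9]
width: -0.003
gripper_force: 0.0
```

>>> drive_tool(
  motion=[
    [[0, 0, -0.05], 0, -1],
    [[0, 0, -0.1], 0, -1],
    [[0, 0, -0.1], 0, -1],
    [[0, -0.02, -0.1], 0, -1],
    [[0, -0.02, -0.1], 0, -1],
  ],
)

```text
time: 55.92
ee_pos: [0.4658, -0.0139, 0.0509]
orientation: [[0.001, 1.0, 0.002], [1.0, -0.001, -0.001], [-0.001, 0.002, -1.0]]
contact_force: [-0.8, -0.4, 0.6]
width: 0.002
gripper_force: 0.0
```

>>> drive_tool(
  motion=[
    [[-0.008, -0.02, 0], 0, -1],
    [[-0.017, -0.038, 0], 0, -1],
    [[-0.027, -0.063, 0], 0, -1],
    [[-0.0325, -0.088, 0], 0, -1],
    [[-0.035, -0.113, 0], 0, -1],
    [[-0.034, -0.138, 0], 0, -1],
    [[-0.0295, -0.163, 0], 0, -1],
    [[-0.021, -0.188, 0], 0, -1],
    [[-0.012, -0.208, 0], 0, -1],
    [[-0.012, -0.208, 0], 0, -1],
  ],
)

```text
time: 57.18
ee_pos: [0.4617, -0.0972, 0.0504]
orientation: [[0.0, 1.0, 0.003], [1.0, -0.0, -0.002], [-0.002, 0.003, -1.0]]
contact_force: [-0.1, -0.2, 0.1]
width: -0.001
gripper_force: 0.0
```

>>> drive_tool(
  motion=[
    [[0.004, -0.007, 0], 0, -1],
    [[0.007, -0.012, 0], 0, -1],
    [[0.007, -0.016, 0], 0, -1],
    [[0.007, -0.016, 0], 0, -1],
  ],
)

```text
time: 57.68
ee_pos: [0.463, -0.101, 0.0502]
orientation: [[0.0, 1.0, 0.0], [1.0, -0.0, 0.002], [0.002, 0.0, -1.0]]
contact_force: [2.3, 6.6, 1.6]
width: -0.0
gripper_force: 3.4
```

>>> drive_tool(
  motion=[
    [[0, -0.003, 0], 0, -1],
    [[0, -0.004, 0], 0, -1],
    [[0, -0.004, 0], 0, -1],
  ],
)

```text
time: 58.05
ee_pos: [0.4629, -0.1011, 0.0502]
orientation: [[0.001, 1.0, -0.0], [1.0, -0.001, 0.003], [0.003, -0.0, -1.0]]
contact_force: [5.2, 13.1, 1.5]
width: 0.002
gripper_force: 6.5
```

>>> drive_tool(
  motion=[
    [[0, 0.03, 0], 0, -1],
    [[0, 0.06, 0], 0, -1],
    [[0, 0.06, 0.1], 0, -1],
    [[0, 0.06, 0.25], 0, -1],
    [[0, 0.06, 0.4], 0, -1],
    [[0, 0.06, 0.5], 0, -1],
    [[-0.05, 0.2, 0.5], 0, -1],
    [[-0.1, 0.35, 0.5], 0, -1],
    [[-0.1, 0.5, 0.5], 0, -1],
    [[-0.1, 0.65, 0.5], 0, -1],
  ],
)

```text
time: 59.3
ee_pos: [0.4223, 0.1579, 0.2504]
orientation: [[-0.0, 1.0, 0.001], [1.0, 0.0, -0.0], [-0.0, 0.001, -1.0]]
contact_force: [1.3, 0.0, 0.7]
width: -0.003
gripper_force: 0.0
```

>>> drive_tool(
  motion=[
    [[0, 0.15, 0], 0, -1],
    [[0, 0.3, 0], 0, -1],
    [[0, 0.45, 0], 0, -1],
    [[0, 0.6, 0], 0, -1],
    [[0, 0.75, 0], 0, -1],
    [[0, 0.75, 0], 0, -1],
  ],
)

```text
time: 60.05
ee_pos: [0.4219, 0.4601, 0.2495]
orientation: [[-0.006, 1.0, 0.001], [1.0, 0.006, 0.001], [0.001, 0.001, -1.0]]
contact_force: [0.1, -1.2, -0.1]
width: 0.002
gripper_force: 0.0
```

```bash
python3 look.py
python3 - <<'E'
from h import *
c=capture('top');a=capture('side')
i=cv2.resize(c['img'][120:270,210:480,::-1],(800,444),interpolation=cv2.INTER_CUBIC);cv2.imwrite('pics/f1.png',i)
E
```

```text
A [0.5287 0.2281] -1.29 [110. 232.] [1.087e+02 1.000e-01 1.942e+02] [ 49.2  -0.9 167.4] [-70.3   9.9  79.6] [0.4586 0.2396 0.0796]
B [0.5387 0.0703] -3.14 [113. 233.] [107.1   1.  194.2] [ 48.6   1.  167.8] [-322.9  -32.6   80.3] [0.2145 0.0554 0.0803]
C [ 0.5265 -0.0805] -1.68 [111. 233.] [106.9   0.8 194.5] [ 50.4   0.4 165.1] [-270.4    5.8   80.1] [ 0.2564 -0.0667  0.0801]
D [ 0.5255 -0.2381] 0.66 [234. 110.] [106.2   0.2 194.2] [ 50.    0.5 164.9] [-72.8 -29.6  79.9] [ 0.453  -0.2685  0.0799]
E [ 0.4967 -0.3939] 2.94 [233. 123.] [108.7   7.9 194.3] [ 52.3   4.7 166.1] [-72.1  -1.   78.8] [ 0.4248 -0.3987  0.0788]
tag? (0.616, 0.36) 0
tag? (0.518, 0.385) 0
tag? (0.429, 0.375) 0
[0.4217838  0.45756796 0.24935313]
```

View pics/f1.png

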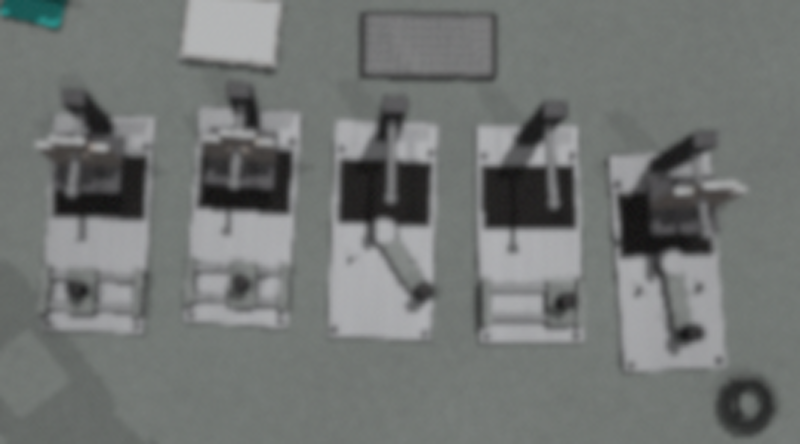

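The view shows three tags hung on A, B and E. C at (420,295) and D at (560,302) are home with bare pegs, and the bystanders haven't moved.

```bash
python3 -c "
from plant import sign_off;print(sign_off())"
```

```text
the job is handed in; nothing more can be done
None
```

The job is handed in: counting from the left, jigs 1, 2 and 5 stopped short and now carry out-of-service plates with their parts left where they stopped, while jigs 3 and 4 ran full travel and are back home with bare pegs.

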